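# Shut a knobless stop valve with locking pliers

### The job

The dishwasher's stop valve beside the sink has lost its knob: push the open jaws of the locking pliers over the bare brass spindle until it is seated, squeeze the handles until the pliers snap over centre and stay locked on it, and turn the spindle clockwise until the valve is firmly against its stop, without wrenching it past. Then press the release lever so that the pliers spring open, and draw them straight back clear of the spindle, leaving them lying open on the worktop and the valve fully shut. Leave the other things where they are, and do not push on the valve with the gripper itself.

Things in the scene. Friction and masses are not known exactly. Their poses are not given: they have to be found in the camera images.
- spindle_mid (a point): bare brass spindle standing in a round steel escutcheon (35 mm wide, 3 mm thick) on the worktop: a flat-sided stub 18 mm long, 10 mm thick, 3 to 22 mm above the worktop. The point is on its turning axis, 10 mm up. Site x runs along the 18 mm side (parallel to the flats), y square out of a flat. Turned by half a turn it fits the pliers alike.
- spindle (a joint): turn of the spindle (rad): negative = valve open (-0.9 to -0.6 at the start); grows clockwise seen from above. At 0 it just meets its stop (shut), above 0 it is pressed on it. Friction about 0.15 N m throughout, to which the pliers' drag on the worktop adds; the stop adds about 75 N m per rad: 0.5 N m more than before is firm, 2 N m more is wrenching.
- pliers: bare steel locking pliers, flat on the worktop, open; 196 mm long, about 0.6 kg. Origin under the middle of the shut jaws, on the worktop; x points out of the jaws, y left, z up; the fixed half is left, the moving half right. Jaws run from the throat (9 mm behind the origin, stops the spindle) to 16 mm ahead, 5 to 15 mm above the worktop, so they clear the escutcheon. Fixed jaw face at y = 5 mm.
- jaw_point (a point): 10 mm above the pliers' origin, axes as theirs: where the spindle's axis lies when fully seated between the jaws (its end against the throat, flats along x). The open mouth is 15 mm wide here, its middle about 2 mm to the right (moving side). Pushed in until the throat touches, it is seated; squeezing the handles squares the jaws up on the flats.
- fixed_hold (a point): where the fixed (left) handle can be gripped alone and firmly to carry or pull the pliers, open: 52 mm behind and 11 mm left of jaw_point, axes as the pliers'. Here the bar is 12 mm wide and 20 mm tall; inside it 28 mm are free to the moving handle when open, for 10 mm to either side along the bar (behind that lies the toggle link).
- fixed_grip (a point): middle of the fixed (left) handle, 90 mm behind and 11 mm left of jaw_point: a straight bar along the pliers' x, 12 mm wide, 20 mm tall, from 42 to 124 mm behind jaw_point, then the adjusting screw (12 mm thick) on to 134 mm.
- moving_grip (a point): middle of the moving (right) handle, a bar 12 mm wide, 20 mm tall, that ends 180 mm behind jaw_point. Over both handles here: 66 mm open, 43 mm locked. Springs hold it open with about 9 N, so both can be held lightly, pressed in 2 to 5 mm; squeezing at 30 N snaps them over centre and they stay locked when let go. Open, it splays 0.3 rad from the fixed one, locked 0.1 rad the other way.
- pliers_link (a joint): the toggle inside the pliers (rad): about 0 open, 0.75 at dead centre, 0.80 when snapped over centre and locked.
- handle_tail (a point): centre of the moving handle 15 mm from its end, 10 mm above the worktop; x along the bar (within 0.1 rad), 12 mm wide. It swings out some 55 mm when the pliers open.
- lever_tail (a point): centre of the release lever's tail: dark strip, 4.5 mm thick, 18 mm tall, along the inner (left) side of the moving handle, 15 mm from its end, beyond the fixed handle and its screw. Locked, it stands 18 mm from handle_tail (26 mm over both). Pinched 8 mm toward the handle (30 N does) it breaks the toggle; a pinch also holds the handle: ease it 15 mm outward (right), then let go, and it springs open.
- knob: loose black round knob that came off the valve, 39 mm across, 19.5 mm tall; origin at the centre of its underside; a bystander
- coffee_mug: white mug with a handle, 60x84x49 mm; origin at the centre of its underside; a bystander
- herb_jar: glass herb jar with a red cap, 45 mm across, 109 mm tall; origin at the centre of its underside; a bystander
- spice_jar: glass spice jar with a dark brown cap, 44 mm across, 96 mm tall; origin at the centre of its underside; a bystander
- salt_shaker: salt shaker with a steel top, 44 mm across, 90 mm tall; origin at the centre of its underside; a bystander
- corn_tin: low green tin, 75 mm across, 58 mm tall; origin at the centre of its underside; a bystander

How it is judged:
By the outcome, as a careful person would: the job done as asked, in the order asked, and still so for the second after the job is handed in, with the robot touching nothing.
It also fails if it takes over 72 s, if anything falls off the work surface, if the arm or the gripper's body presses on something with over 40 N, if the wrist force passes 120 N, or if a joint passes its speed limit or range.

### The arm

A 7-joint arm with a two-finger parallel gripper is mounted at the origin on a cart in front of the work surface, level with it; the furniture and walls round the work are solid. World frame = base frame: x ahead of the robot, y to its left, z up, the work surface at z = 0. Lengths are in m, angles in rad, forces in N, time in s.
With the tool pointing down it reaches from about 0.4 to 0.85 m from the base axis. Payload 10.4 kg.
Tool frame: the origin (TCP) lies at the very end of the fingers, on their centre line; the grasp point (between the pads) lies r.grasp_offset behind it (r.grasp_offset is the distance from the TCP to the grasp point, in m); z points along the fingers, y is the direction in which the jaws open and shut (so a half turn about z gives the same grasp; the last joint's range is limited). The gripper opens to 87 mm and grips with 3 to 60 N. Pads are 19 mm wide; open, the fingers measure 117 mm over their backs; the gripper's body (75 mm by 190 mm) begins 51 mm behind the grasp point.
Start: joints at [-1.21, 0.332, -0.065, 1.46, 0.022, 1.35, -0.088], TCP at [0.234, 0.58, 0.197] pointing down, gripper open.
Joint ranges: [-2.6, 2.6], [-0.5, 2.12], [-1.47, 1.34], [0.16, 2.42], [-1.27, 4.41], [0.06, 2.06], [-2.6, 2.6]. Speed limits (rad/s): [2.22, 2.22, 2.79, 2.79, 3.14, 3.14, 3.14].

### API

Orientations are given as a unit quaternion [x, y, z, w].
In Python, from bench import read_state, cams, job, r gives the robot as it stands. The module is installed in compiled form; this text tells all that it offers.
- The arm moves only by the tool arm_command, never from a script. Its argument "increments" is a list of rows, each an object of numbers: "gripper": the opening in per cent of the stroke, from 0 (shut) to 100 (fully open); "dx", "dy", "dz": the shift along the tool's x, y, z in m; "spin": the turn about the tool's z in degrees. In form: [{"gripper": .., "dx": .., "dy": .., "dz": .., "spin": ..}, ...]. A call has exactly 8 rows; each row shifts and turns the commanded pose from where the row before left it, along the tool's axes as they then stand; what a row does not reach is not made up. A row lasts 1/8 s, in which the tool goes at most 62.5 mm and 10.7 degrees, less where a joint would pass 70% of its speed; a pose out of reach is approached as far as the arm can. A call with a gripper value outside its range is refused whole. The fingers move at their own pace and stop on an object; "grip_force" is the grip in N (left out, the last holds). Time passes only in rows, so rows that do not move let the fingers close, or fill a call up. It gives the time, the measured TCP pose, the force and the opening at its end, in the units of the state.
- read_state(): the state, without advancing time (a new reading comes with each control period).
- cams.camera(name): name is "scene" or "side" or "wrist"; returns the picture (480x640x3 uint8, red, green, blue); there is no depth.
- cams.camera_info(name): a dict with "K" (3x3 intrinsics, pixels), "rvec" (rotation vector, rad) and "tvec" (3), from world to camera coordinates, as OpenCV has them. Camera axes: x right, y down, z forward; pixel columns grow to the right and rows downward; lengths in m; the calibration is good to about 2 mm. A picture is of the moment at which its call begins: read the wrist's pose just before it. camera_info takes no time and is no camera call; for the wrist camera it gives the pose at the moment of the call.
- job.close_job(): hands the job in, once; it reports no verdict.
The state is a dict: "time": time; "joint_positions": joint angles; "joint_vel": joint speeds; "joint_torque": joint torques, N m; "ee_pos": TCP position; "eef_rot": TCP orientation; "ft_force": force on the tool from outside, world axes, zero at the start; "torque": the same for the moment, N m; "width": finger opening in m.
Only numpy, scipy, OpenCV 4.12 (cv2) and the standard library are available. Lean on these libraries where they do the work, as an engineer would, in place of code of your own. Each camera call takes 0.05 s, during which the arm holds its last target.

## Working session

There is one attempt and no reset: what is moved stays moved. The work goes in short steps, Python scripts to look and compute and a tool call to move; the robot and the scene stay as the last step left them, time stands still between calls to the robot, and variables do not carry over. Pictures are saved under pics/ and viewed, and the job is handed in when it is done.

Besides the shell and the picture viewer there is one more tool, called by a JSON object that holds its "op" and its "data". arm_command: Moves the arm, as the interface text tells. Its arguments: {"type":"object","properties":{"increments":{"type":"array","items":{"type":"object","properties":{"gripper":{"type":"number"},"dx":{"type":"number"},"dy":{"type":"number"},"dz":{"type":"number"},"spin":{"type":"number"}}}},"grip_force":{"type":"number"}},"required":["increments"]}

```bash
mkdir -p pics; ls; python3 - <<'E'
from bench import read_state, cams, job, r
import cv2
s=read_state(); print(s); print(r.grasp_offset)
for n in ["scene","side","wrist"]:
    im=cams.camera(n); cv2.imwrite(f"pics/a_{n}.png",im[:,:,::-1]); print(n,cams.camera_info(n))
E
```

```text
pics
{'time': 0.0, 'joint_positions': array([-1.20953095,  0.33286696, -0.06469041,  1.46094854,  0.02159724,
        1.34989052, -0.08849294]), 'joint_vel': array([ 0.00289989,  0.00188249,  0.00072421, -0.00037328,  0.00135155,
        0.00036608, -0.00027677]), 'joint_torque': array([ 7.13348090e-04, -6.23255396e+01,  2.51320977e-02, -3.89902210e+01,
       -6.13814872e-02,  3.96105624e-02,  1.40867296e-04]), 'ee_pos': array([0.23391978, 0.57911689, 0.19625356]), 'eef_rot': array([ 1.90747309e-01,  9.81638916e-01, -7.01576043e-04, -1.02517829e-04]), 'ft_force': array([ 0.32900644, -0.00040941,  0.04161286]), 'torque': array([ 0.00134813, -0.02910271, -0.00635656]), 'width': 0.08663535048513123}
0.0187
scene {'K': array([[567.0447395 ,   0.        , 323.29953692],
       [  0.        , 567.0447395 , 239.44618033],
       [  0.        ,   0.        ,   1.        ]]), 'rvec': array([ 1.21079642, -2.06425733,  1.13515089]), 'tvec': array([0.31538801, 0.32176241, 1.31663399])}
side {'K': array([[456.01102536,   0.        , 320.05139878],
       [  0.        , 456.01102536, 240.42133342],
       [  0.        ,   0.        ,   1.        ]]), 'rvec': array([ 1.89935469, -0.42800138,  0.2529772 ]), 'tvec': array([-0.50301941,  0.14776959,  1.10219958])}
wrist {'K': array([[370.9218942 ,   0.        , 322.80974926],
       [  0.        , 370.9218942 , 240.17132621],
       [  0.        ,   0.        ,   1.        ]]), 'rvec': array([-2.41388163, -1.6271598 , -0.21766815]), 'tvec': array([-0.62437472, -0.03131259,  0.39105691])}
```

View pics/a_scene.png

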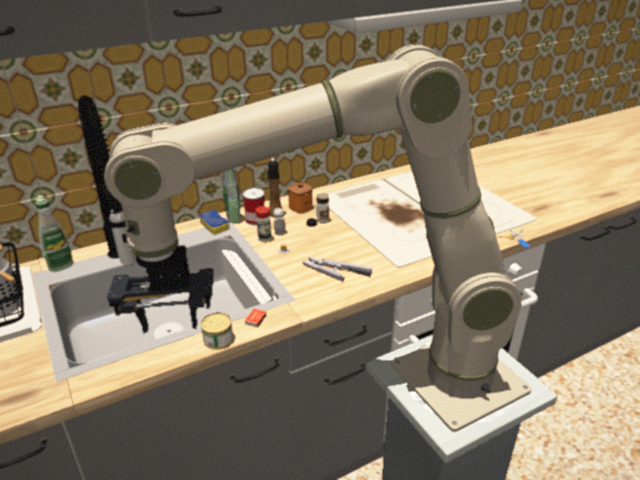

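View pics/a_side.png

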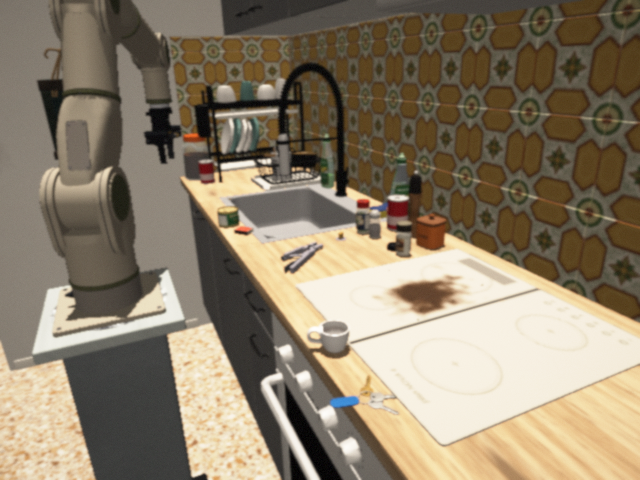

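View pics/a_wrist.png

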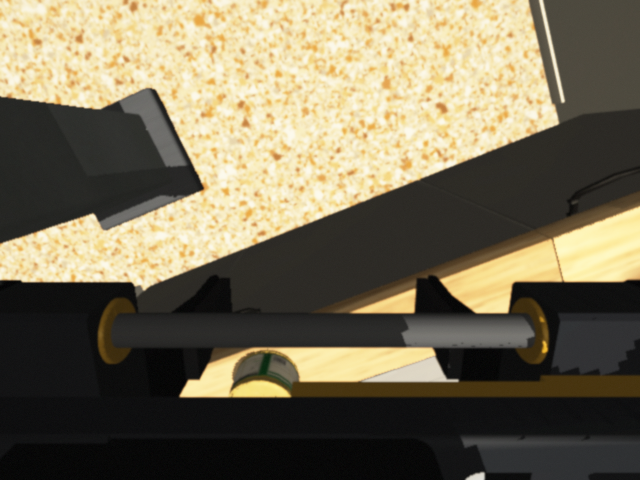

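```bash
cat > h.py <<'E'
import numpy as np, cv2
from bench import read_state, cams, job, r
from scipy.spatial.transform import Rotation as R
def ray(info,uv):
    Rm=cv2.Rodrigues(np.array(info["rvec"]))[0]; t=np.array(info["tvec"])
    p=cv2.undistortPoints(np.array([[uv]],float),info["K"],None)[0,0]
    return -Rm.T@t, Rm.T@np.array([p[0],p[1],1])
def cast(info,uv,z):
    o,d=ray(info,uv); return o+d*(z-o[2])/d[2]
def proj(info,p):
    return cv2.projectPoints(np.array(p,float).reshape(-1,3),info["rvec"],info["tvec"],info["K"],None)[0][:,0]
def crop(im,u0,v0,w,h,k,f):
    cv2.imwrite(f,cv2.resize(im[v0:v0+h,u0:u0+w,::-1],None,fx=k,fy=k,interpolation=cv2.INTER_CUBIC))
E
python3 - <<'E'
from h import *
for n,b in (("scene",(240,190,150,110)),("side",(270,180,150,110))):
    im=cv2.imread(f"pics/a_{n}.png")[:,:,::-1]; crop(im,*b,5,f"pics/b_{n}.png")
i=cams.camera_info("scene"); j=cams.camera_info("side")
print(cast(i,(284,248),.02),cast(j,(340,236),.02)); print(cast(i,(371,270),.01),cast(i,(305,262),.01),cast(i,(342,278),.01))
print(cast(i,(311,222),.0),cast(i,(322,220),.0))
E
```

```text
[0.66708637 0.12700535 0.02      ] [0.66161826 0.09071509 0.02      ]
[ 0.45020119 -0.05070965  0.01      ] [0.58132683 0.09917754 0.01      ] [0.4577268  0.04384405 0.01      ]
[ 0.79493173 -0.03539239  0.        ] [ 0.78843618 -0.07434105  0.        ]
```

View pics/b_scene.png

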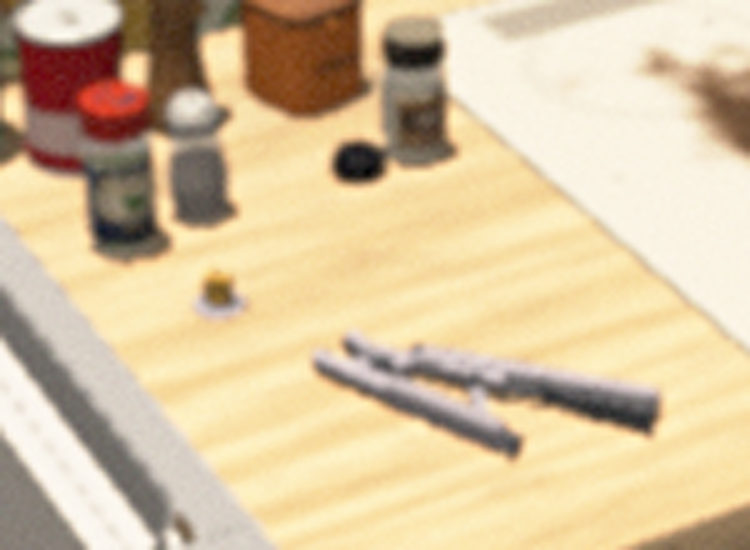

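View pics/b_side.png

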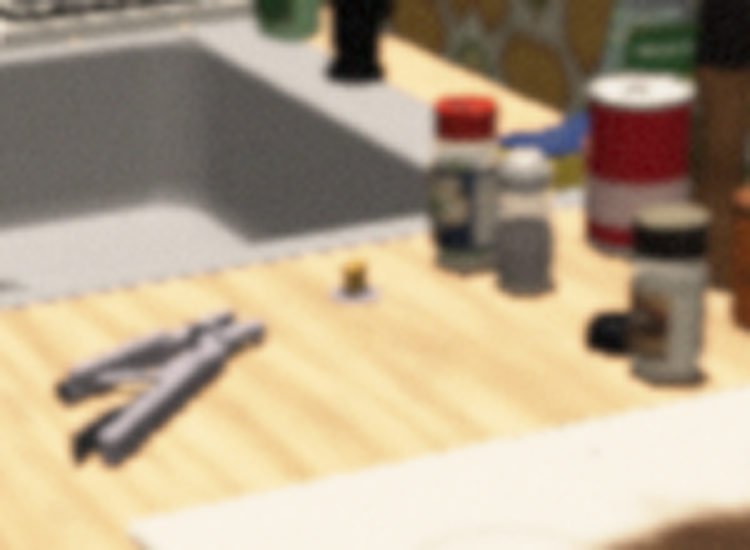

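```bash
python3 - <<'E'
from h import *
w=cams.camera_info("wrist"); s=read_state()
T=R.from_quat(s["eef_rot"]).as_matrix(); Rm=cv2.Rodrigues(w["rvec"])[0]; c=-Rm.T@w["tvec"]
print("cam in tool",T.T@(c-s["ee_pos"])); print("cam axes in tool (cols x,y,z)\n",T.T@Rm.T)
print(T)
E
```

```text
cam in tool [ 7.26237098e-02  3.15687569e-06 -1.88276160e-01]
cam axes in tool (cols x,y,z)
 [[-9.73608484e-04 -9.64403587e-01 -2.64432926e-01]
 [ 9.99999526e-01 -9.34326759e-04 -2.74322661e-04]
 [ 1.74909995e-05 -2.64433068e-01  9.64404040e-01]]
[[-9.27272828e-01  3.74386098e-01 -3.88610413e-04]
 [ 3.74386299e-01  9.27272236e-01 -1.04877216e-03]
 [-3.22980689e-05 -1.11798834e-03 -9.99999375e-01]]
```

```bash
python3 - <<'E'
from h import *
i=cams.camera_info("scene"); j=cams.camera_info("side")
print("faucet base",cast(i,(112,257),0),cast(j,(341,195),0))
print("tip", [cast(j,(283,100),z) for z in (.2,.3,.4)])
for z in (.2,.3,.4): print(cast(i,(85,100),z))
for p in [(.42,.34,.2),(.6,.1,.27)]: print(proj(i,p),proj(j,p))
E
```

```text
faucet base [9.07204816e-01 5.96836759e-01 1.11022302e-16] [0.91088071 0.57976975 0.        ]
tip [array([1.68176731, 3.39624669, 0.2       ]), array([1.1779717 , 1.98846326, 0.3       ]), array([0.67417609, 0.58067983, 0.4       ])]
[1.83981691 0.47415449 0.2       ]
[1.51721403 0.5075448  0.3       ]
[1.19461115 0.54093511 0.4       ]
[[246.66969723 258.1446939 ]] [[238.07793287 172.86721343]]
[[299.97053785 181.59071381]] [[318.27383415 157.44883757]]
```

{"op": "arm_command", "data": {"increments": [{"gripper":100,"dx":-0.05,"dy":-0.03,"dz":-0.01},{"dx":-0.05,"dy":-0.03,"dz":-0.01},{"dx":-0.05,"dy":-0.03,"dz":-0.01},{"dx":-0.05,"dy":-0.03,"dz":-0.01},{"dx":-0.05,"dy":-0.03,"dz":-0.01},{"dx":-0.05,"dy":-0.03,"dz":-0.01},{"dx":-0.05,"dy":-0.03,"dz":-0.01},{"dx":-0.05,"dy":-0.03,"dz":-0.01}]}}

```text
validation failed for argument at $.in...
```

{"op": "arm_command", "data": {"increments": [{"gripper":100,"dx":-0.05,"dy":-0.03},{"dx":-0.05,"dy":-0.03},{"spin":-10},{"spin":-10},{"spin":-10},{"spin":-10},{},{}]}}

```text
validation failed for argument at $.in...
```

```bash
python3 - <<'E'
from h import *
import pickle
s=read_state();w=cams.camera_info("wrist");im=cams.camera("wrist")
pickle.dump((w,im,s),open("c.pkl","wb"));cv2.imwrite("pics/c.png",im[:,:,::-1]); print(s["ee_pos"],R.from_quat(s["eef_rot"]).as_matrix()[:,0],s["time"])
E
```

```text
[0.23388145 0.57923328 0.19643161] [-9.27272828e-01  3.74386299e-01 -3.22980689e-05] 0.15
```

View pics/c.png

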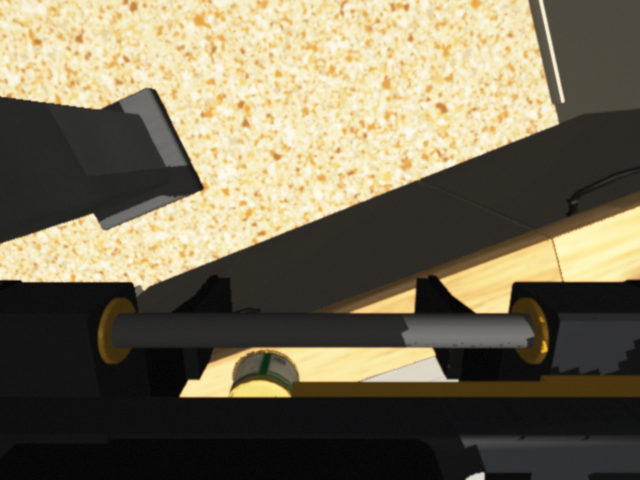

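{"op": "arm_command", "data": {"increments": [{"gripper":100,"dx":-0.05,"dy":-0.03,"dz":-0.01,"spin":0},{"gripper":100,"dx":-0.05,"dy":-0.03,"dz":-0.01,"spin":0},{"gripper":100,"dx":-0.05,"dy":-0.03,"dz":-0.01,"spin":0},{"gripper":100,"dx":-0.05,"dy":-0.03,"dz":-0.01,"spin":0},{"gripper":100,"dx":-0.05,"dy":-0.03,"dz":-0.01,"spin":0},{"gripper":100,"dx":-0.05,"dy":-0.03,"dz":-0.01,"spin":0},{"gripper":100,"dx":-0.05,"dy":-0.03,"dz":-0.01,"spin":0},{"gripper":100,"dx":-0.05,"dy":-0.03,"dz":-0.01,"spin":0}]}}

```text
time: 1.2
ee_pos: [0.5159, 0.2056, 0.2774]
eef_rot: [0.191, 0.982, 0.0, 0.0]
ft_force: [2.1, 0.7, -0.5]
width: 0.0867
```

{"op": "arm_command", "data": {"increments": [{"gripper":100,"dx":-0.05,"dy":-0.03,"dz":0,"spin":0},{"gripper":100,"dx":-0.05,"dy":-0.03,"dz":0,"spin":0},{"gripper":100,"dx":0,"dy":0,"dz":0,"spin":-10},{"gripper":100,"dx":0,"dy":0,"dz":0,"spin":-10},{"gripper":100,"dx":0,"dy":0,"dz":0,"spin":-10},{"gripper":100,"dx":0,"dy":0,"dz":0,"spin":-10},{"gripper":100,"dx":0,"dy":0,"dz":0,"spin":0},{"gripper":100,"dx":0,"dy":0,"dz":0,"spin":0}]}}

```text
time: 2.2
ee_pos: [0.5853, 0.1141, 0.277]
eef_rot: [-0.155, 0.988, 0.0, -0.0]
ft_force: [-0.3, 0.5, 0.4]
width: 0.0872
```

```bash
python3 - <<'E'
from h import *
import pickle
s=read_state();w=cams.camera_info("wrist");im=cams.camera("wrist")
pickle.dump((w,im,s),open("c.pkl","wb"));cv2.imwrite("pics/c1.png",im[:,:,::-1]); print(s["ee_pos"],R.from_quat(s["eef_rot"]).as_matrix()[:,0],s["time"])
E
```

```text
[0.58525834 0.11410518 0.27695138] [-9.52244775e-01 -3.05335668e-01  1.33400989e-04] 2.2
```

View pics/c1.png

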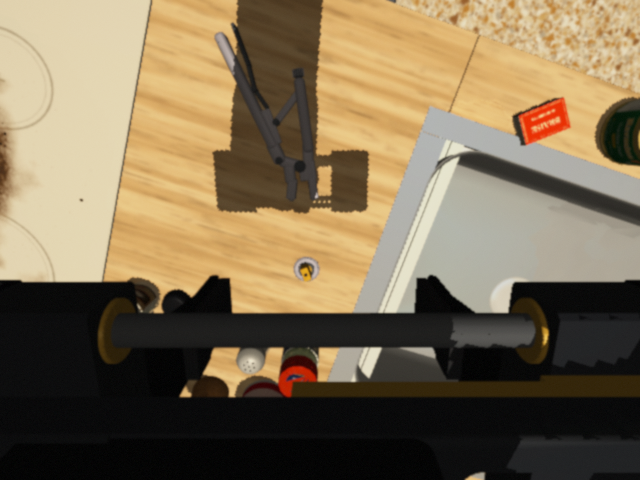

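```bash
python3 - <<'E'
from h import *
import pickle
w,im,s=pickle.load(open("c.pkl","rb"))
crop(im,205,15,130,105,6,"pics/d1.png")
crop(im,255,130,100,70,8,"pics/d2.png"); crop(im,276,242,60,45,12,"pics/d3.png")
E
```

```text
(no output)
```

View pics/d1.png

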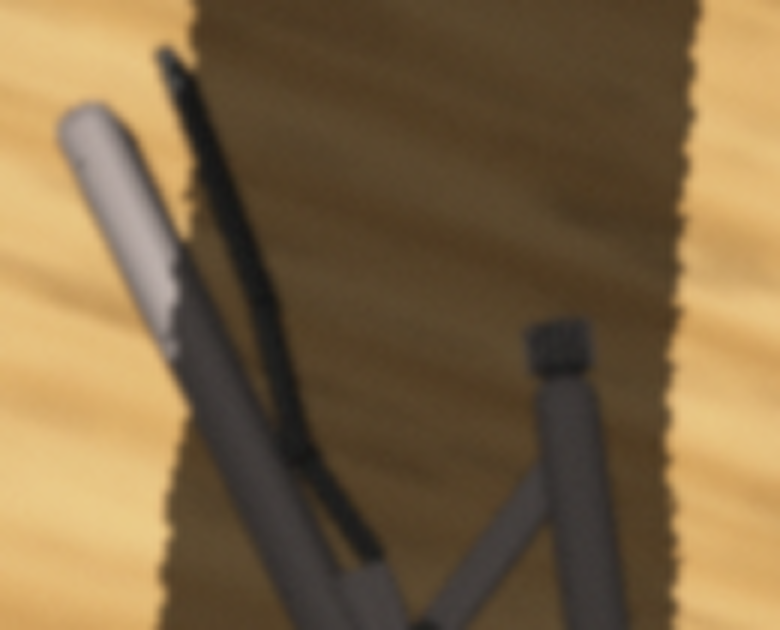

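View pics/d2.png

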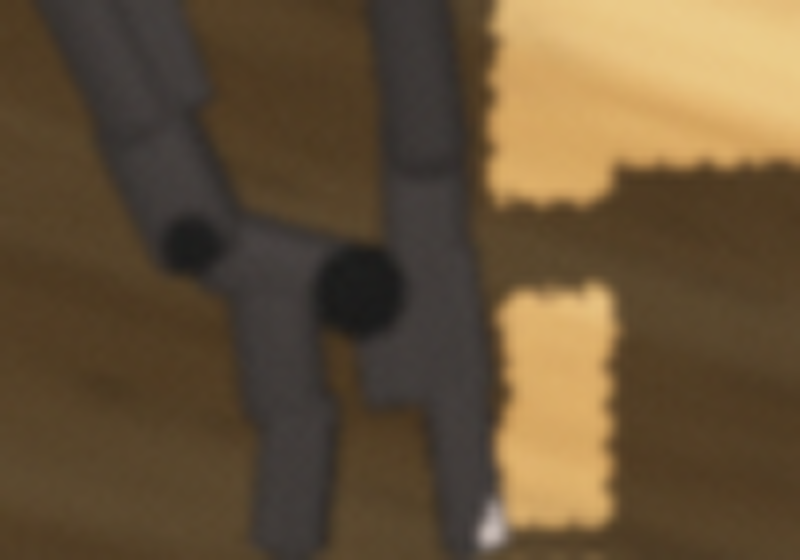

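View pics/d3.png

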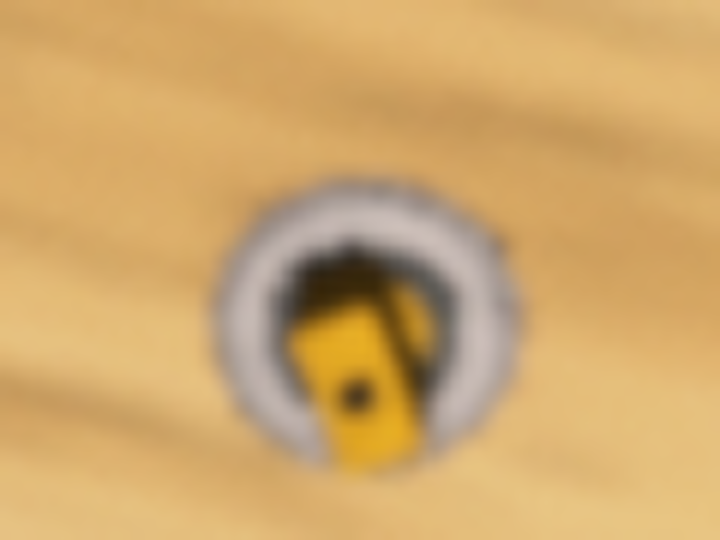

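```bash
python3 - <<'E'
from h import *
import pickle
w,im,s=pickle.load(open("c.pkl","rb"))
hsv=cv2.cvtColor(im,cv2.COLOR_RGB2HSV)
sub=im[242:287,276:336]; big=cv2.resize(sub,None,fx=8,fy=8,interpolation=cv2.INTER_CUBIC); h=cv2.cvtColor(big,cv2.COLOR_RGB2HSV)
m=((h[...,0]>15)&(h[...,0]<30)&(h[...,1]>190)&(h[...,2]>150)).astype(np.uint8)
cs=cv2.findContours(m,0,1)[0]
for c in cs:
    if cv2.contourArea(c)>500:
        rc=cv2.minAreaRect(c); b=cv2.boxPoints(rc)/8+[276-.44,242-.44]; print(cv2.contourArea(c),rc)
        P=np.array([cast(w,x,.022) for x in b]); print(P.round(4),"centre",P.mean(0).round(4),[np.linalg.norm(P[k]-P[(k+1)%4]).round(4) for k in range(4)])
        for k in range(2): d=P[k+1]-P[k]; print(np.degrees(np.arctan2(d[1],d[0])))
cv2.imwrite("pics/e1.png",np.vstack([big[:,:,::-1],cv2.cvtColor(m*255,cv2.COLOR_GRAY2BGR)])[:600])
print("dot",cast(w,(276+357/12-.5,242+395/12-.5),.022))
# pliers mask
sat=hsv[...,1]
a=np.where((sat[10:210,205:340]<95),255,0).astype(np.uint8)
cv2.imwrite("pics/e2.png",cv2.resize(a,None,fx=3,fy=3,interpolation=0))
E
```

```text
5037.5 ((239.81036376953125, 256.77587890625), (99.71839904785156, 57.00846862792969), 68.19859313964844)
[[0.6769 0.1132 0.022 ]
 [0.671  0.1202 0.022 ]
 [0.6841 0.1304 0.022 ]
 [0.6901 0.1234 0.022 ]] centre [0.6805 0.1218 0.022 ] [np.float64(0.0091), np.float64(0.0166), np.float64(0.0092), np.float64(0.0167)]
130.55103376096736
37.8630228801741
dot [0.68157447 0.12172814 0.022     ]
```

View pics/e1.png

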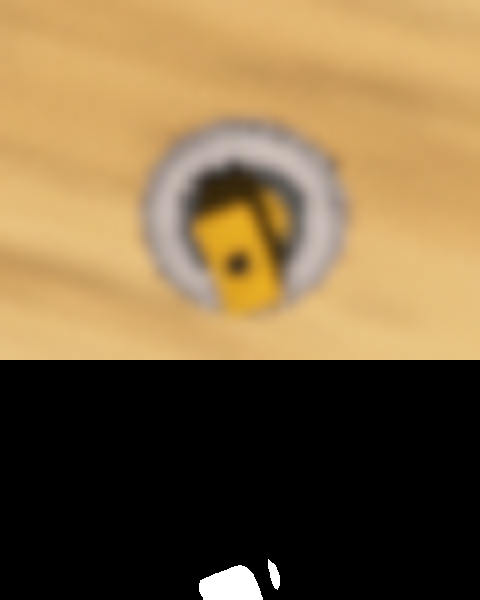

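View pics/e2.png

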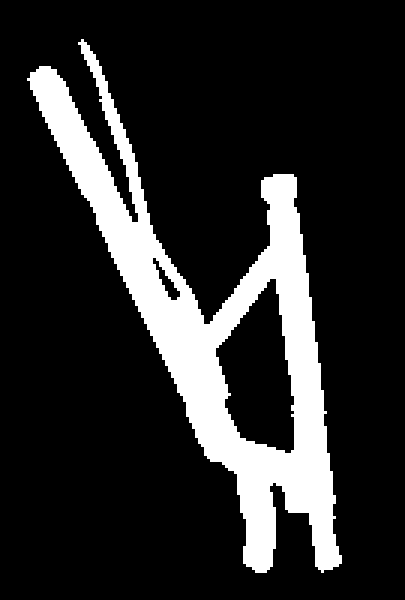

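```bash
python3 - <<'E'
from h import *
import pickle
w,im,s=pickle.load(open("c.pkl","rb"))
print("ring",cast(w,(276+367/12-.5,242+325/12-.5),.003))
sat=cv2.resize(cv2.cvtColor(im,cv2.COLOR_RGB2HSV)[...,1],None,fx=4,fy=4,interpolation=cv2.INTER_CUBIC)
m=sat<95
Ls=[];Rs=[]
for v in range(80,150,4):
    row=m[v*4+2]; c=292+ (v-80)*0.14+8
    u=int(c*4); assert row[u],v
    a=u
    while row[a]:a-=1
    b=u
    while row[b]:b+=1
    if v%12==8: print(v,a/4,b/4)
    if v<82 or v>108: Ls.append(cast(w,(a/4-.4,v),.02))
    Rs.append(cast(w,(b/4-.4,v),.0))
for n,Q in (("L",np.array(Ls)),("R",np.array(Rs))):
    f=cv2.fitLine(Q[:,:2].astype(np.float32),cv2.DIST_HUBER,0,.001,.001).ravel()
    if f[0]<0:f[:2]*=-1
    nrm=np.array([-f[1],f[0]]); print(n,np.degrees(np.arctan2(f[1],f[0])),f, nrm@f[2:])
# ends: tip fixed jaw, screw end
for uv,z in (((205+328/3,10+569/3),.015),((205+257/3,10+570/3),.015),((205+280/3,10+174/3),.016),((205+270/3,10+510/3),.015),((205+296/3,10+510/3),.015)): print(uv,cast(w,uv,z))
E
```

```text
ring [0.68050032 0.12164888 0.003     ]
80 294.0 304.25
92 293.25 306.25
104 296.75 307.75
116 298.5 309.5
128 300.25 311.25
140 302.0 312.5
L 24.435837 [0.9104251  0.41367397 0.51086855 0.06251277] -0.15441982
R 25.204712 [0.904792   0.42585373 0.49454606 0.0679735 ] -0.14910239
(314.3333333333333, 199.66666666666666) [0.58788444 0.10433793 0.015     ]
(290.6666666666667, 200.0) [0.59708256 0.07690791 0.015     ]
(298.3333333333333, 68.0) [0.45222672 0.04321741 0.016     ]
(295.0, 180.0) [0.57220894 0.07502122 0.015     ]
(303.6666666666667, 180.0) [0.56902944 0.08496802 0.015     ]
```

{"op": "arm_command", "data": {"increments": [{"gripper":34,"dx":0.034,"dy":-0.009,"dz":0.02,"spin":0},{"gripper":34,"dx":0.034,"dy":-0.009,"dz":0.02,"spin":0},{"gripper":34,"dx":0,"dy":0,"dz":0.045,"spin":-3.5},{"gripper":34,"dx":0,"dy":0,"dz":0.045,"spin":-3.4},{"gripper":34,"dx":0,"dy":0,"dz":0.045,"spin":0},{"gripper":34,"dx":0,"dy":0,"dz":0.045,"spin":0},{"gripper":34,"dx":0,"dy":0,"dz":0.01,"spin":0},{"gripper":34,"dx":0,"dy":0,"dz":0,"spin":0}]}}

```text
time: 3.25
ee_pos: [0.5265, 0.0761, 0.0477]
eef_rot: [-0.215, 0.977, -0.0, 0.0]
ft_force: [0.2, 0.4, 0.3]
width: 0.0301
```

```bash
cat >> h.py <<'E'
def look(name,n="wrist",b=None,k=1):
    s=read_state();w=cams.camera_info(n);im=cams.camera(n)
    import pickle; pickle.dump((w,im,s),open(f"{name}.pkl","wb"))
    if b: crop(im,*b,k,f"pics/{name}.png")
    else: cv2.imwrite(f"pics/{name}.png",im[:,:,::-1])
    return w,im,s
def st():
    s=read_state();T=R.from_quat(s["eef_rot"]).as_matrix()
    print("t",s["time"],"p",s["ee_pos"].round(4),"xang",np.degrees(np.arctan2(T[1,0],T[0,0])).round(2),"tilt",T[:2,2].round(4),"F",s["ft_force"].round(2),"M",s["torque"].round(3),"w",round(s["width"],4),"j",s["joint_positions"].round(2)); return s
def tgt(x,y,ang=None):
    "tool-frame shift to world x,y"
    s=read_state();T=R.from_quat(s["eef_rot"]).as_matrix(); d=np.array([x,y,s["ee_pos"][2]])-s["ee_pos"]
    print("dx,dy",(T.T@d)[:2].round(4), "spin",None if ang is None else round(np.degrees(np.arctan2(T[1,0],T[0,0]))%360-ang%360,2))
E
python3 - <<'E'
from h import *
st(); tgt(.5264,.0762,204.7); look("f")
E
```

```text
t 3.25 p [0.5265 0.0761 0.0477] xang -155.15 tilt [ 0.0001 -0.    ] F [0.23 0.36 0.34] M [ 0.06   0.006 -0.023] w 0.0301 j [-0.45  0.27  0.25  1.89 -0.08  0.99  1.84]
dx,dy [0.0001 0.0002] spin 0.15
```

View pics/f.png

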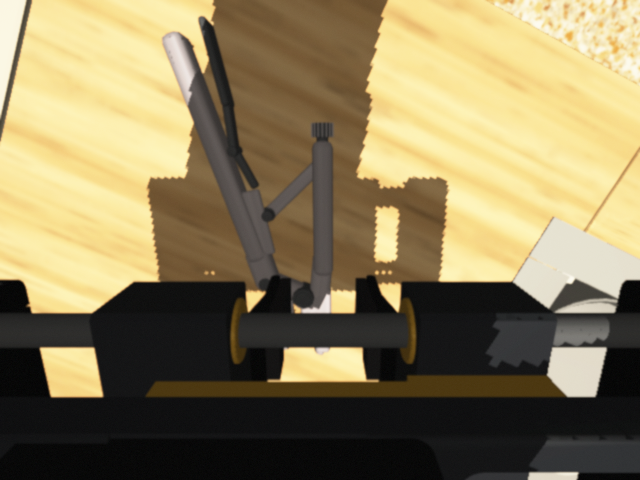

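{"op": "arm_command", "data": {"increments": [{"gripper":34,"dx":0,"dy":0,"dz":0.022,"spin":0},{"gripper":34,"dx":0,"dy":0,"dz":0.02,"spin":0},{"gripper":34,"dx":0,"dy":0,"dz":0.001,"spin":0},{"gripper":0,"dx":0,"dy":0,"dz":0,"spin":0},{"gripper":0,"dx":0,"dy":0,"dz":0,"spin":0},{"gripper":0,"dx":0,"dy":0,"dz":0,"spin":0},{"gripper":0,"dx":0,"dy":0,"dz":0,"spin":0},{"gripper":0,"dx":0,"dy":0,"dz":0,"spin":0}], "grip_force": 40}}

```text
time: 4.3
ee_pos: [0.5262, 0.0761, 0.0041]
eef_rot: [-0.216, 0.976, 0.0, 0.0]
ft_force: [-0.8, -0.2, -0.0]
width: 0.0005
```

```bash
python3 - <<'E'
from h import *
s=st()
u=np.array([np.cos(np.radians(38)),np.sin(np.radians(38))]); n=np.array([-u[1],u[0]])
S=np.array([.681,.122])
hold=lambda back,side: S-u*back+n*side-52e-3*u+11e-3*n   # pliers origin back behind spindle, and shifted left by side
for b,sd in ((.040,.002),(.0,.002)): print(hold(b,sd)); tgt(*hold(b,sd),38+180)
E
```

```text
t 4.3 p [0.5262 0.0761 0.0041] xang -155.09 tilt [0.0001 0.0001] F [-0.77 -0.21 -0.02] M [0.064 0.019 0.032] w 0.0005 j [-0.44  0.33  0.24  1.92 -0.1   0.9   1.86]
[0.60049941 0.07560328]
dx,dy [-0.0672 -0.0317] spin -13.09
[0.63201984 0.10022974]
dx,dy [-0.1061 -0.0226] spin -13.09
```

```bash
python3 - <<'E'
from h import *
look("g"); look("g2","scene",(270,215,130,100),6)
E
```

```text
(no output)
```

View pics/g.png

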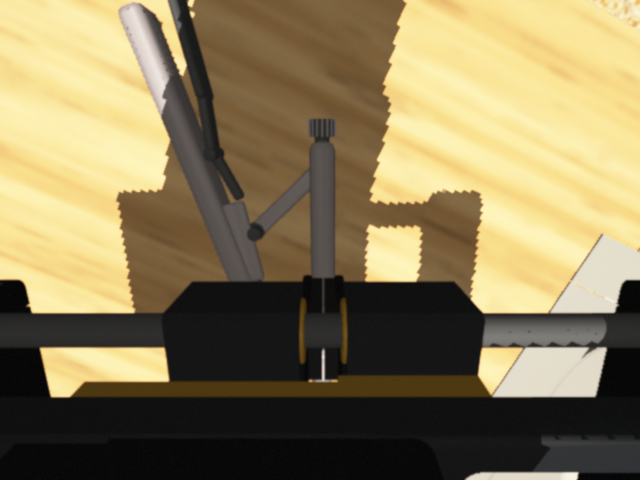

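View pics/g2.png

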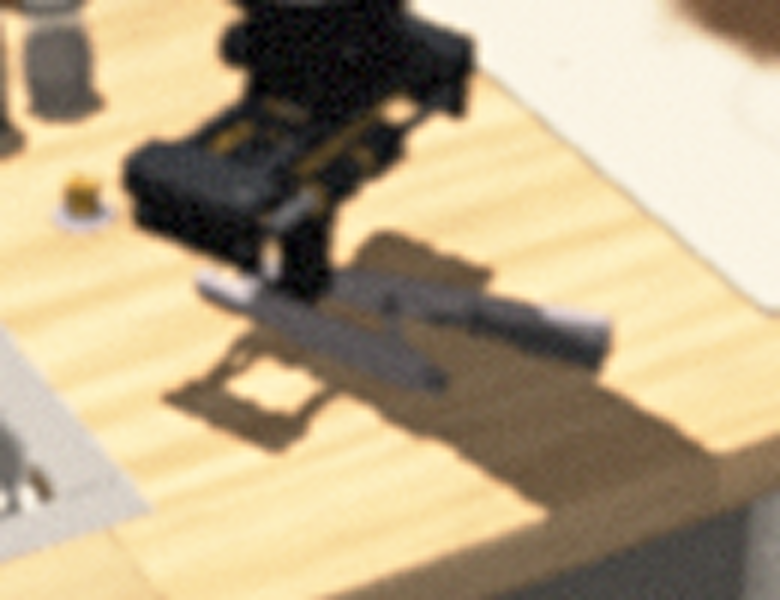

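```bash
python3 - <<'E'
from h import *
import pickle
w,im,s=pickle.load(open("g.pkl","rb")); crop(np.clip(im.astype(int)*2,0,255).astype(np.uint8),260,250,130,140,5,"pics/g3.png")
w,im,s=pickle.load(open("f.pkl","rb")); crop(np.clip(im.astype(int)*2,0,255).astype(np.uint8),230,240,180,125,4,"pics/g4.png")
i=cams.camera_info("scene"); print(proj(i,[.5262,.0761,.004]),proj(i,[.5262,.0761,.02]))
st()
E
```

```text
[[320.65737732 270.79070115]] [[320.6424024  266.34343358]]
t 4.4 p [0.5262 0.076  0.004 ] xang -155.09 tilt [-0.0001  0.    ] F [ 0.44 -0.51  0.46] M [ 0.027  0.036 -0.007] w 0.0001 j [-0.44  0.33  0.24  1.92 -0.1   0.9   1.86]
```

View pics/g3.png

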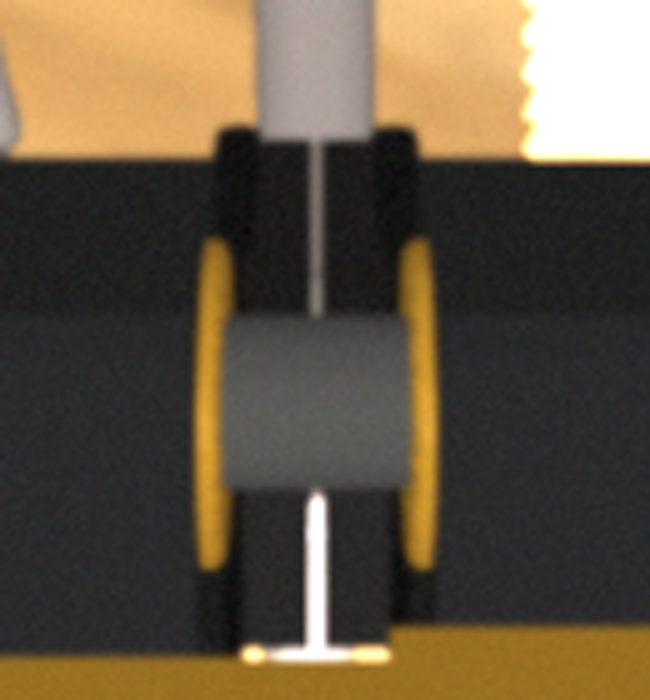

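View pics/g4.png

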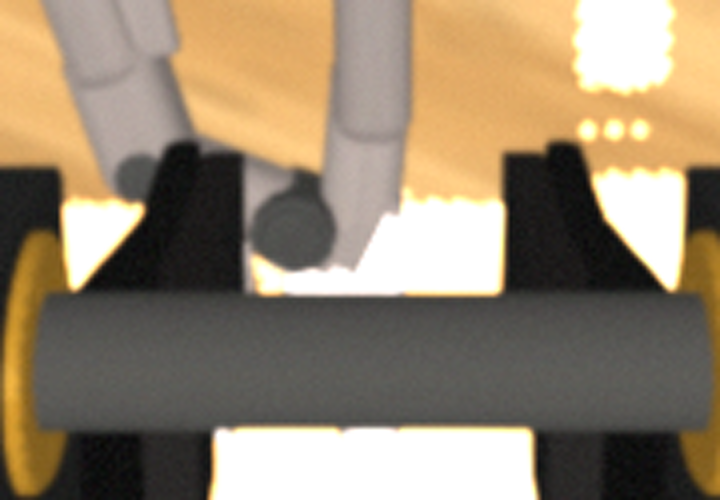

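```bash
python3 - <<'E'
from h import *
w,im,s=look("g5","side",(270,200,80,80),7)
i=cams.camera_info("side"); print(proj(i,[.5262,.0761,.004]),proj(i,[.5262,.0761,.02]))
import pickle
w,im,s=pickle.load(open("c.pkl","rb")); print(cast(w,(307.5,151.5),.02))
E
```

```text
[[301.69912636 250.17709726]] [[301.4649191  245.20289543]]
[0.53546388 0.07967856 0.02      ]
```

View pics/g5.png

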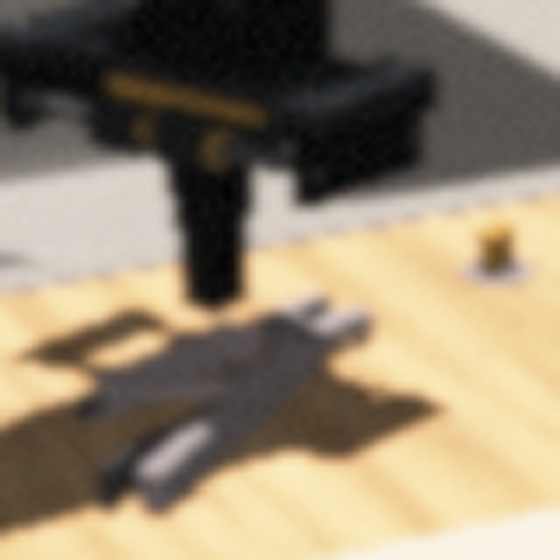

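{"op": "arm_command", "data": {"increments": [{"gripper":34,"dx":0,"dy":0,"dz":0,"spin":0},{"gripper":34,"dx":0,"dy":0,"dz":0,"spin":0},{"gripper":34,"dx":0,"dy":0,"dz":0,"spin":0},{"gripper":34,"dx":0,"dy":0,"dz":0,"spin":0},{"gripper":34,"dx":0,"dy":0,"dz":0.003,"spin":0},{"gripper":34,"dx":0,"dy":0,"dz":0.002,"spin":0},{"gripper":34,"dx":0,"dy":0,"dz":0,"spin":0},{"gripper":34,"dx":0,"dy":0,"dz":0,"spin":0}]}}

```text
time: 5.45
ee_pos: [0.5262, 0.076, -0.001]
eef_rot: [-0.216, 0.976, 0.0, 0.0]
ft_force: [-0.1, 0.9, 0.2]
width: 0.0295
```

```bash
python3 - <<'E'
from h import *
st();look("k")
E
```

```text
t 5.45 p [ 0.5262  0.076  -0.001 ] xang -155.09 tilt [-0.      0.0001] F [-0.08  0.88  0.18] M [0.051 0.01  0.01 ] w 0.0295 j [-0.44  0.34  0.24  1.92 -0.1   0.89  1.86]
```

View pics/k.png

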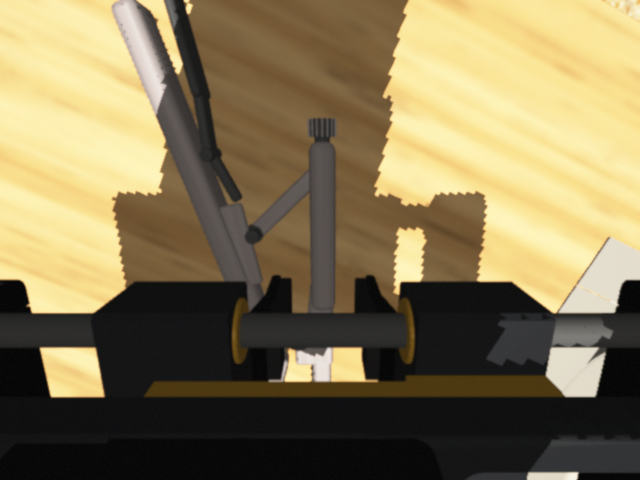

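{"op": "arm_command", "data": {"increments": [{"gripper":34,"dx":0,"dy":0,"dz":0.004,"spin":0},{"gripper":34,"dx":0,"dy":0,"dz":0.004,"spin":0},{"gripper":34,"dx":0,"dy":0,"dz":0.004,"spin":0},{"gripper":0,"dx":0,"dy":0,"dz":0,"spin":0},{"gripper":0,"dx":0,"dy":0,"dz":0,"spin":0},{"gripper":0,"dx":0,"dy":0,"dz":0,"spin":0},{"gripper":0,"dx":0,"dy":0,"dz":0,"spin":0},{"gripper":0,"dx":0,"dy":0,"dz":0,"spin":0}]}}

```text
time: 6.5
ee_pos: [0.5263, 0.0761, -0.0129]
eef_rot: [-0.216, 0.976, 0.0, 0.0]
ft_force: [0.3, -0.6, 0.1]
width: 0.0111
```

```bash
python3 - <<'E'
from h import *
st()
u=np.array([np.cos(np.radians(38)),np.sin(np.radians(38))]); n=np.array([-u[1],u[0]])
S=np.array([.681,.122])
hold=lambda back,side: S-u*back+n*side-52e-3*u+11e-3*n
for b,sd in ((.040,.002),(.0,.002)): print(hold(b,sd)); tgt(*hold(b,sd),38+180)
look("l")
E
```

```text
t 6.5 p [ 0.5263  0.0761 -0.0129] xang -155.09 tilt [0.0003 0.0001] F [ 0.28 -0.62  0.12] M [ 0.037 -0.022  0.046] w 0.0111 j [-0.44  0.36  0.24  1.93 -0.11  0.87  1.86]
[0.60049941 0.07560328]
dx,dy [-0.0671 -0.0317] spin -13.09
[0.63201984 0.10022974]
dx,dy [-0.106  -0.0226] spin -13.09
```

View pics/l.png

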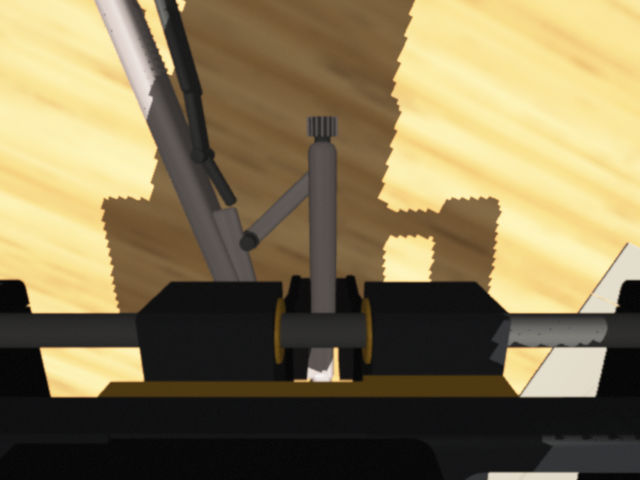

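{"op": "arm_command", "data": {"increments": [{"gripper":0,"dx":0,"dy":0,"dz":0,"spin":-6.5},{"gripper":0,"dx":0,"dy":0,"dz":0,"spin":-6.6},{"gripper":0,"dx":-0.0116,"dy":-0.0092,"dz":0,"spin":0},{"gripper":0,"dx":-0.0116,"dy":-0.0092,"dz":0,"spin":0},{"gripper":0,"dx":-0.0116,"dy":-0.0092,"dz":0,"spin":0},{"gripper":0,"dx":-0.0116,"dy":-0.0092,"dz":0,"spin":0},{"gripper":0,"dx":-0.0116,"dy":-0.0092,"dz":0,"spin":0},{"gripper":0,"dx":0,"dy":0,"dz":0,"spin":0}]}}

```text
time: 7.55
ee_pos: [0.6013, 0.075, -0.0128]
eef_rot: [-0.325, 0.946, -0.0, 0.001]
ft_force: [2.4, -2.2, 0.7]
width: 0.0116
```

```bash
python3 - <<'E'
from h import *
st()
tgt(.6005,.0756,218);tgt(.6320,.1002,218)
w,im,s=look("m1"); look("m","scene",(250,200,120,90),6); look("m2","side",(270,190,110,85),7)
E
```

```text
t 7.55 p [ 0.6013  0.075  -0.0128] xang -142.03 tilt [ 0.0013 -0.0003] F [ 2.39 -2.17  0.74] M [-0.112 -0.513 -0.018] w 0.0116 j [-0.36  0.49  0.2   1.73 -0.12  0.93  2.12]
dx,dy [0.0003 0.001 ] spin -0.03
dx,dy [-0.0397  0.001 ] spin -0.03
```

View pics/m1.png

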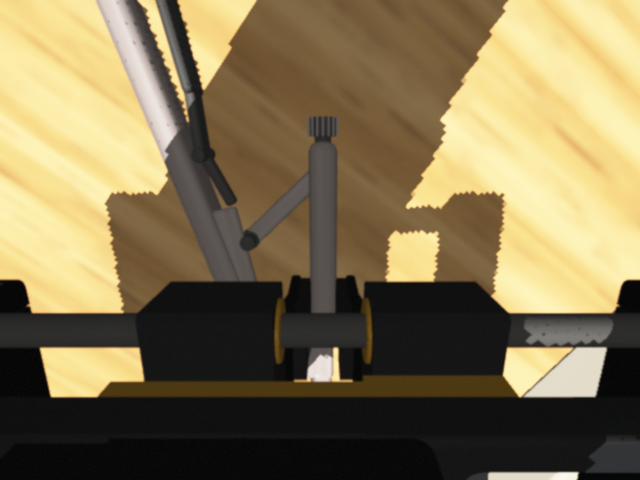

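View pics/m.png

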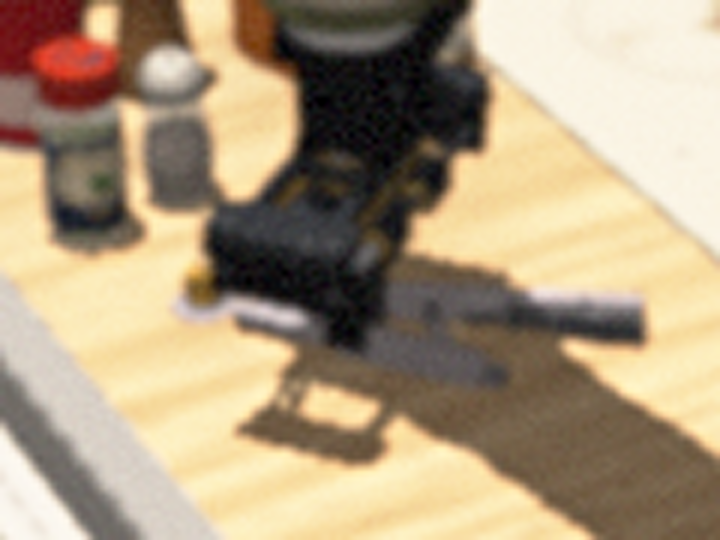

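View pics/m2.png

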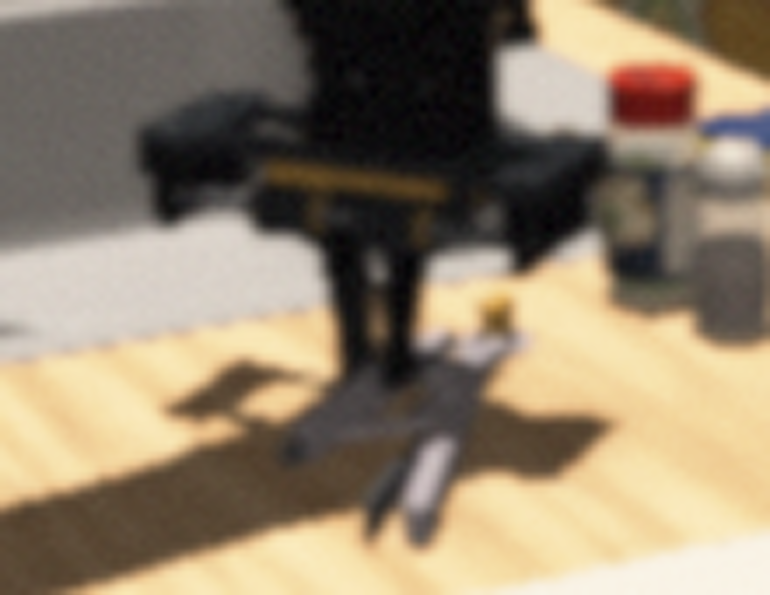

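{"op": "arm_command", "data": {"increments": [{"gripper":0,"dx":-0.004,"dy":0.001,"dz":0,"spin":0},{"gripper":0,"dx":-0.004,"dy":0,"dz":0,"spin":0},{"gripper":0,"dx":-0.003,"dy":0,"dz":0,"spin":0},{"gripper":0,"dx":-0.003,"dy":0,"dz":0,"spin":0},{"gripper":0,"dx":-0.003,"dy":0,"dz":0,"spin":0},{"gripper":0,"dx":-0.003,"dy":0,"dz":0,"spin":0},{"gripper":0,"dx":0,"dy":0,"dz":0,"spin":0},{"gripper":0,"dx":0,"dy":0,"dz":0,"spin":0}]}}

```text
time: 8.7
ee_pos: [0.6141, 0.0877, -0.0129]
eef_rot: [-0.325, 0.946, -0.0, -0.001]
ft_force: [-4.6, -3.8, 6.4]
width: 0.0115
```

```bash
python3 - <<'E'
from h import *
st()
tgt(.6320,.1002,218)
E
```

```text
t 8.7 p [ 0.6141  0.0877 -0.0129] xang -142.03 tilt [-0.0024 -0.001 ] F [-4.63 -3.83  6.39] M [-0.834  1.002 -0.118] w 0.0115 j [-0.37  0.52  0.2   1.69 -0.12  0.95  2.11]
dx,dy [-0.0218 -0.0011] spin -0.03
```

```bash
python3 - <<'E'
from h import *
look("n","scene",(265,225,60,45),12); look("n2","side",(310,210,60,45),12); look("n3")
u=np.array([np.cos(np.radians(38)),np.sin(np.radians(38))]); n=np.array([-u[1],u[0]])
h=np.array([.6141,.0877]); O=h+.052*u-.011*n; print(O)
for nm in ("scene","side"):
    i=cams.camera_info(nm)
    P=[[*(O+.016*u+y*n),.015] for y in (.005,.012,-.010,-.016)]+[[.681,.122,.022],[.681,.122,.003]]
    print(nm,proj(i,P).round(1).tolist())
E
```

```text
[0.66184884 0.11104628]
scene [[284.1, 248.5], [283.1, 249.7], [286.2, 246.1], [287.1, 245.1], [283.5, 244.9], [283.7, 250.0]]
side [[338.0, 233.6], [336.0, 233.3], [342.2, 234.3], [343.9, 234.6], [341.0, 231.4], [341.1, 236.9]]
```

View pics/n.png

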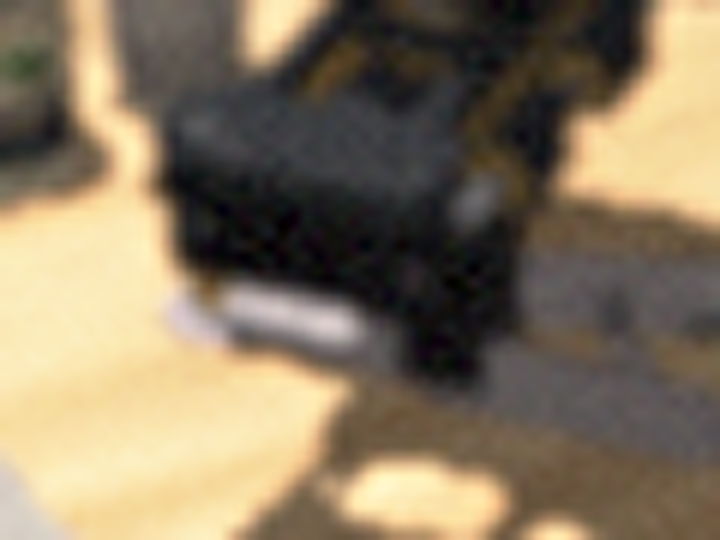

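View pics/n2.png

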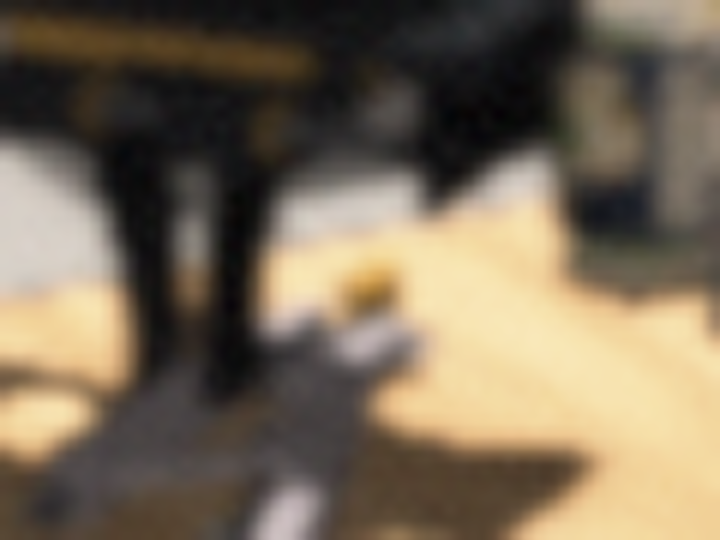

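View pics/n3.png

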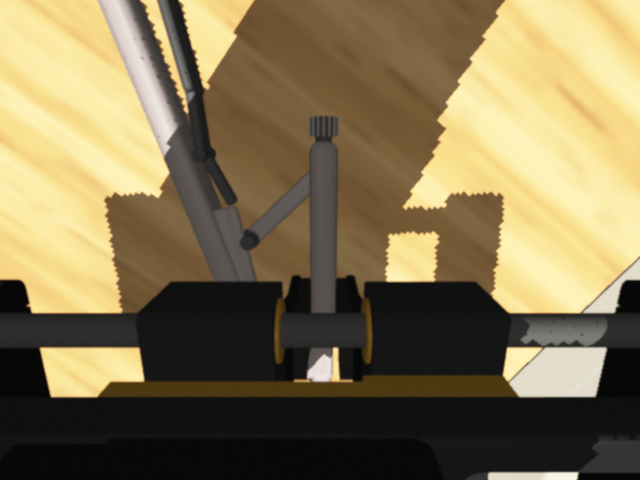

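{"op": "arm_command", "data": {"increments": [{"gripper":0,"dx":-0.003,"dy":0,"dz":0,"spin":0},{"gripper":0,"dx":-0.003,"dy":0,"dz":0,"spin":0},{"gripper":0,"dx":-0.003,"dy":0,"dz":0,"spin":0},{"gripper":0,"dx":-0.003,"dy":0,"dz":0,"spin":0},{"gripper":0,"dx":0,"dy":0,"dz":0,"spin":0},{"gripper":0,"dx":0,"dy":0,"dz":0,"spin":0},{"gripper":0,"dx":0,"dy":0,"dz":0,"spin":0},{"gripper":0,"dx":0,"dy":0,"dz":0,"spin":0}]}}

```text
time: 9.85
ee_pos: [0.6236, 0.0951, -0.0128]
eef_rot: [-0.325, 0.946, -0.0, -0.001]
ft_force: [-3.6, -4.4, 6.4]
width: 0.0121
```

```bash
python3 - <<'E'
from h import *
st()
tgt(.6320,.1002,218)
E
```

```text
t 9.85 p [ 0.6236  0.0951 -0.0128] xang -142.03 tilt [-0.0023 -0.001 ] F [-3.58 -4.44  6.39] M [-0.948  1.034 -0.059] w 0.0121 j [-0.38  0.54  0.2   1.66 -0.12  0.96  2.1 ]
dx,dy [-0.0098 -0.0011] spin -0.03
```

{"op": "arm_command", "data": {"increments": [{"gripper":0,"dx":-0.002,"dy":0,"dz":0,"spin":0},{"gripper":0,"dx":-0.002,"dy":0,"dz":0,"spin":0},{"gripper":0,"dx":-0.002,"dy":0,"dz":0,"spin":0},{"gripper":0,"dx":-0.002,"dy":0,"dz":0,"spin":0},{"gripper":0,"dx":-0.002,"dy":0,"dz":0,"spin":0},{"gripper":0,"dx":-0.001,"dy":0,"dz":0,"spin":0},{"gripper":0,"dx":0,"dy":0,"dz":0,"spin":0},{"gripper":0,"dx":0,"dy":0,"dz":0,"spin":0}]}}

```text
time: 10.85
ee_pos: [0.6312, 0.101, -0.0129]
eef_rot: [-0.325, 0.946, -0.0, -0.002]
ft_force: [-9.1, -6.4, 10.6]
width: 0.0111
```

```bash
python3 - <<'E'
from h import *
st()
tgt(.6320,.1002,218)
E
```

```text
t 10.85 p [ 0.6312  0.101  -0.0129] xang -142.06 tilt [-0.0045 -0.0019] F [-9.08 -6.41 10.63] M [-1.378  2.094 -0.089] w 0.0111 j [-0.38  0.56  0.2   1.63 -0.12  0.97  2.09]
dx,dy [-0.0001 -0.0011] spin -0.06
```

{"op": "arm_command", "data": {"increments": [{"gripper":0,"dx":-0.001,"dy":0,"dz":0,"spin":0},{"gripper":0,"dx":-0.001,"dy":0,"dz":0,"spin":0},{"gripper":0,"dx":-0.001,"dy":0,"dz":0,"spin":0},{"gripper":0,"dx":0,"dy":0,"dz":0,"spin":0},{"gripper":0,"dx":0,"dy":0,"dz":0,"spin":0},{"gripper":0,"dx":0,"dy":0,"dz":0,"spin":0},{"gripper":0,"dx":0,"dy":0,"dz":0,"spin":0},{"gripper":0,"dx":0,"dy":0,"dz":0,"spin":0}]}}

```text
time: 11.85
ee_pos: [0.6313, 0.1011, -0.0129]
eef_rot: [-0.325, 0.946, -0.0, -0.005]
ft_force: [-21.4, -10.9, 20.8]
width: 0.0114
```

```bash
python3 - <<'E'
from h import *
st()
tgt(.6320,.1002,218)
E
```

```text
t 11.85 p [ 0.6313  0.1011 -0.0129] xang -142.12 tilt [-0.0094 -0.0038] F [-21.39 -10.92  20.85] M [-2.451  4.752 -0.07 ] w 0.0114 j [-0.38  0.56  0.2   1.62 -0.12  0.98  2.09]
dx,dy [ 0.     -0.0011] spin -0.12
```

{"op": "arm_command", "data": {"increments": [{"gripper":0,"dx":0.002,"dy":0,"dz":0,"spin":0},{"gripper":34,"dx":0,"dy":0,"dz":0,"spin":0},{"gripper":34,"dx":0,"dy":0,"dz":0,"spin":0},{"gripper":34,"dx":0,"dy":0,"dz":0,"spin":0},{"gripper":34,"dx":0,"dy":0,"dz":-0.03,"spin":0},{"gripper":60,"dx":0,"dy":0,"dz":-0.05,"spin":0},{"gripper":100,"dx":0.019,"dy":-0.0135,"dz":-0.05,"spin":0},{"gripper":100,"dx":0.019,"dy":-0.0135,"dz":-0.02,"spin":0}]}}

```text
time: 12.85
ee_pos: [0.6222, 0.0585, 0.1403]
eef_rot: [-0.326, 0.945, -0.0, 0.002]
ft_force: [-0.8, -0.6, 0.2]
width: 0.0518
```

```bash
python3 - <<'E'
from h import *
st()
tgt(.6179,.0564,218)
look("o")
E
```

```text
t 12.85 p [0.6222 0.0585 0.1403] xang -141.95 tilt [0.0043 0.001 ] F [-0.82 -0.63  0.24] M [ 0.051 -0.004  0.012] w 0.0518 j [-0.35  0.36  0.24  1.55 -0.09  1.23  2.13]
dx,dy [0.0047 0.001 ] spin 0.05
```

View pics/o.png

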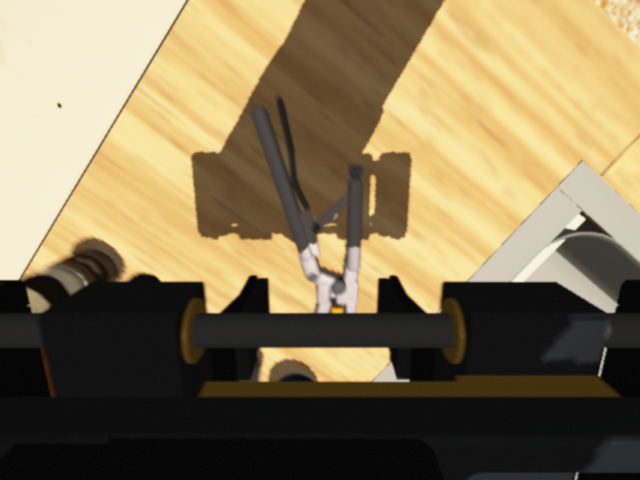

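{"op": "arm_command", "data": {"increments": [{"gripper":100,"dx":0,"dy":0,"dz":0,"spin":0},{"gripper":100,"dx":0,"dy":0,"dz":0.03,"spin":0},{"gripper":100,"dx":0,"dy":0,"dz":0.03,"spin":0},{"gripper":100,"dx":0,"dy":0,"dz":0.03,"spin":0},{"gripper":100,"dx":0,"dy":0,"dz":0.02,"spin":0},{"gripper":100,"dx":0,"dy":0,"dz":0,"spin":0},{"gripper":100,"dx":0,"dy":0,"dz":0,"spin":0},{"gripper":100,"dx":0,"dy":0,"dz":0,"spin":0}]}}

```text
time: 13.9
ee_pos: [0.6218, 0.0589, 0.0282]
eef_rot: [-0.326, 0.945, -0.0, 0.001]
ft_force: [-0.7, -0.0, 0.1]
width: 0.087
```

```bash
python3 - <<'E'
from h import *
st()
tgt(.6179,.0564,218)
look("q")
E
```

```text
t 13.9 p [0.6218 0.0589 0.0282] xang -141.99 tilt [0.0019 0.0005] F [-0.71 -0.04  0.13] M [0.098 0.068 0.032] w 0.087 j [-0.34  0.47  0.22  1.66 -0.12  1.02  2.15]
dx,dy [0.0046 0.0004] spin 0.01
```

View pics/q.png

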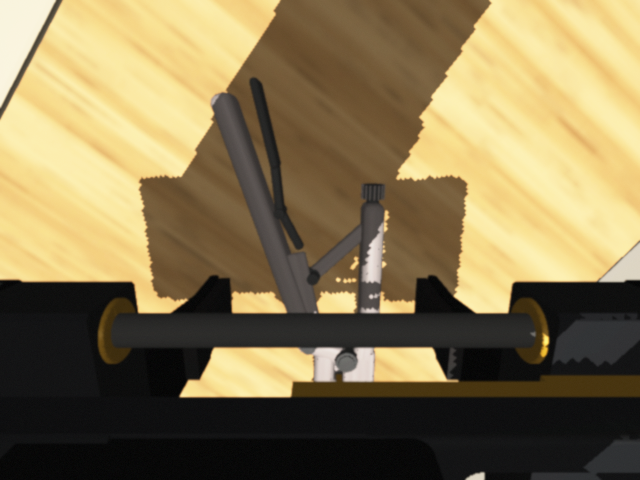

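```bash
python3 - <<'E'
from h import *
import pickle
w,im,s=pickle.load(open("q.pkl","rb"));T=R.from_quat(s["eef_rot"]).as_matrix()
def tl(uv,z=.02): return (T.T@(cast(w,uv,z)-s["ee_pos"]))[:2].round(4)
for uv in [(373,184),(361,205),(384,205),(358,300),(378,300),(212,100),(238,97),(286,305),(310,290),(250,185)]: print(uv,tl(uv),cast(w,uv,.02).round(4))
E
```

```text
(373, 184) [0.0493 0.0267] [0.5665 0.0496 0.02  ]
(361, 205) [0.0381 0.0207] [0.579  0.0517 0.02  ]
(384, 205) [0.0381 0.033 ] [0.5715 0.0614 0.02  ]
(358, 300) [-0.0171  0.0204] [0.6227 0.0855 0.02  ]
(378, 300) [-0.0171  0.0319] [0.6156 0.0946 0.02  ]
(212, 100) [ 0.091  -0.0548] [ 0.5839 -0.0403  0.02  ]
(238, 97) [ 0.0924 -0.0418] [ 0.5748 -0.0309  0.02  ]
(286, 305) [-0.0202 -0.021 ] [0.6507 0.0548 0.02  ]
(310, 290) [-0.0109 -0.0071] [0.6348 0.06   0.02  ]
(250, 185) [ 0.0489 -0.0381] [ 0.6068 -0.0012  0.02  ]
```

{"op": "arm_command", "data": {"increments": [{"gripper":100,"dx":0.018,"dy":0,"dz":0,"spin":0},{"gripper":100,"dx":0,"dy":0,"dz":0.02,"spin":0},{"gripper":100,"dx":0,"dy":0,"dz":0.021,"spin":0},{"gripper":100,"dx":0,"dy":0,"dz":0,"spin":0},{"gripper":60,"dx":0,"dy":0,"dz":0,"spin":0},{"gripper":60,"dx":0,"dy":0,"dz":0,"spin":0},{"gripper":60,"dx":0,"dy":0,"dz":0,"spin":0},{"gripper":60,"dx":0,"dy":0,"dz":0,"spin":0}], "grip_force": 12}}

```text
time: 14.95
ee_pos: [0.6069, 0.0486, -0.0133]
eef_rot: [-0.326, 0.945, 0.0, 0.0]
ft_force: [-2.5, 2.7, 6.0]
width: 0.0566
```

```bash
python3 - <<'E'
from h import *
st()
look("q2")
E
```

```text
t 14.95 p [ 0.6069  0.0486 -0.0133] xang -141.92 tilt [0.0004 0.0011] F [-2.47  2.7   6.03] M [0.585 0.672 0.468] w 0.0566 j [-0.32  0.5   0.21  1.72 -0.13  0.94  2.17]
```

View pics/q2.png

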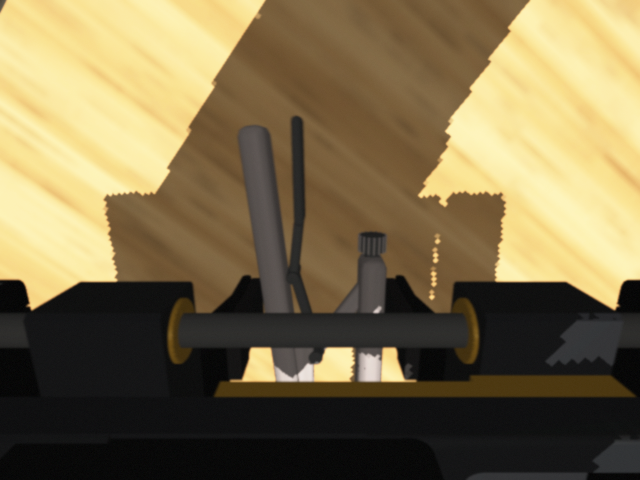

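{"op": "arm_command", "data": {"increments": [{"gripper":30,"dx":0,"dy":0.002,"dz":0,"spin":0},{"gripper":30,"dx":0,"dy":0.002,"dz":0,"spin":0},{"gripper":30,"dx":0,"dy":0.002,"dz":0,"spin":0},{"gripper":30,"dx":0,"dy":0.001,"dz":0,"spin":0},{"gripper":30,"dx":0,"dy":0,"dz":0,"spin":0},{"gripper":30,"dx":0,"dy":0,"dz":0,"spin":0},{"gripper":30,"dx":0,"dy":0,"dz":0,"spin":0},{"gripper":30,"dx":0,"dy":0,"dz":0,"spin":0}], "grip_force": 40}}

```text
time: 16.0
ee_pos: [0.6038, 0.0522, -0.0134]
eef_rot: [-0.325, 0.946, -0.001, 0.001]
ft_force: [4.7, -2.1, 2.9]
width: 0.0405
```

```bash
python3 - <<'E'
from h import *
st()
look("q3")
E
```

```text
t 16.0 p [ 0.6038  0.0522 -0.0134] xang -142.08 tilt [ 0.0025 -0.0004] F [ 4.71 -2.14  2.89] M [-0.511 -0.86  -0.309] w 0.0405 j [-0.33  0.49  0.21  1.73 -0.12  0.93  2.16]
```

View pics/q3.png

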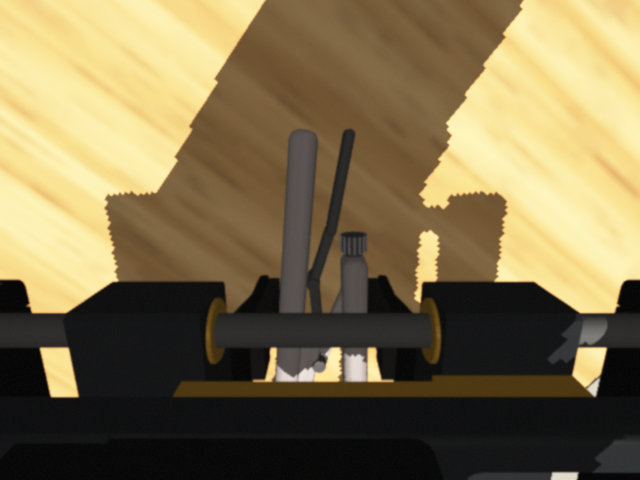

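{"op": "arm_command", "data": {"increments": [{"gripper":60,"dx":0,"dy":0,"dz":0,"spin":0},{"gripper":60,"dx":0,"dy":0,"dz":0,"spin":0},{"gripper":60,"dx":0,"dy":0,"dz":0,"spin":0},{"gripper":30,"dx":0,"dy":0,"dz":0,"spin":0},{"gripper":30,"dx":0,"dy":0,"dz":0,"spin":0},{"gripper":30,"dx":0,"dy":0,"dz":0,"spin":0},{"gripper":30,"dx":0,"dy":0,"dz":0,"spin":0},{"gripper":30,"dx":0,"dy":0,"dz":0,"spin":0}], "grip_force": 8}}

```text
time: 17.05
ee_pos: [0.6024, 0.0527, -0.0141]
eef_rot: [-0.325, 0.946, -0.0, -0.0]
ft_force: [1.7, -2.6, -2.9]
width: 0.0422
```

```bash
python3 - <<'E'
from h import *
st()
w,im,s=look("q4"); T=R.from_quat(s["eef_rot"]).as_matrix()
def tl(uv,z=.02): return (T.T@(cast(w,uv,z)-s["ee_pos"]))[:2].round(4)
E
```

```text
t 17.05 p [ 0.6024  0.0527 -0.0141] xang -142.01 tilt [-0.0002 -0.0003] F [ 1.71 -2.56 -2.93] M [-0.613 -0.152 -0.03 ] w 0.0422 j [-0.33  0.49  0.21  1.73 -0.12  0.93  2.16]
```

View pics/q4.png

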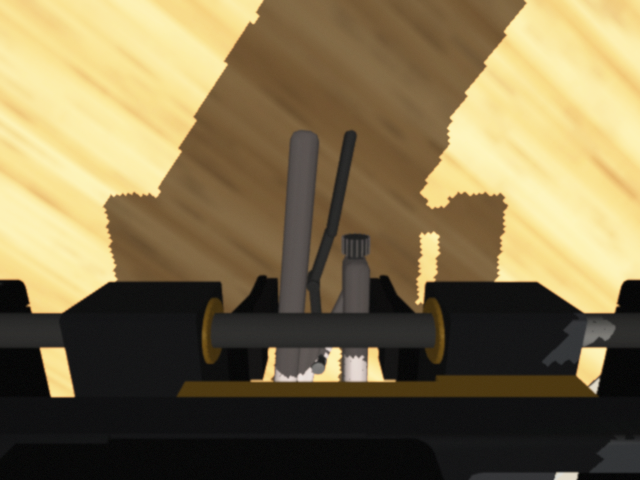

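{"op": "arm_command", "data": {"increments": [{"gripper":30,"dx":0,"dy":0,"dz":0,"spin":0},{"gripper":30,"dx":0,"dy":0,"dz":0,"spin":0},{"gripper":30,"dx":0.0002,"dy":0.0064,"dz":0,"spin":3.5},{"gripper":30,"dx":0.0002,"dy":0.0064,"dz":0,"spin":3.5},{"gripper":30,"dx":0.0002,"dy":0.0064,"dz":0,"spin":3.5},{"gripper":30,"dx":0.0002,"dy":0.0064,"dz":0,"spin":3.5},{"gripper":30,"dx":0.0002,"dy":0.0064,"dz":0,"spin":3.5},{"gripper":30,"dx":0.0002,"dy":0.0064,"dz":0,"spin":3.5}], "grip_force": 35}}

```text
time: 18.1
ee_pos: [0.5828, 0.0862, -0.0141]
eef_rot: [-0.147, 0.989, 0.0, 0.0]
ft_force: [2.2, -2.9, -4.5]
width: 0.0411
```

```bash
cat >> h.py <<'E'
def tq():
    s=st(); S=np.array([.681,.122]); d=s["ee_pos"][:2]-S; F=s["ft_force"]
    print("T_S",round(s["torque"][2]+d[0]*F[1]-d[1]*F[0],3),"r",np.linalg.norm(d).round(4),"ang",np.degrees(np.arctan2(-d[1],-d[0])).round(2))
E
python3 - <<'E'
from h import *
tq()
look("r")
E
```

```text
t 18.1 p [ 0.5828  0.0862 -0.0141] xang -163.1 tilt [0.0002 0.0002] F [ 2.25 -2.86 -4.51] M [-0.529 -0.432 -0.213] w 0.0411 j [-0.45  0.47  0.28  1.78 -0.16  0.92  1.76]
T_S 0.148 r 0.1046 ang 20.03
```

View pics/r.png

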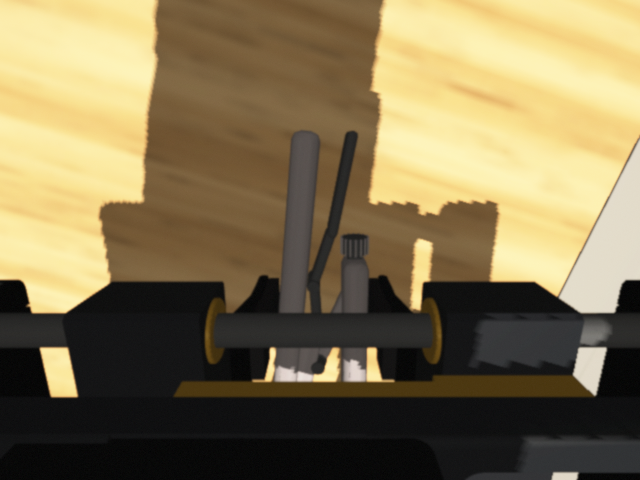

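{"op": "arm_command", "data": {"increments": [{"gripper":30,"dx":0.0001,"dy":0.0027,"dz":0,"spin":1.5},{"gripper":30,"dx":0.0001,"dy":0.0027,"dz":0,"spin":1.5},{"gripper":30,"dx":0.0001,"dy":0.0027,"dz":0,"spin":1.5},{"gripper":30,"dx":0.0001,"dy":0.0027,"dz":0,"spin":1.5},{"gripper":30,"dx":0.0001,"dy":0.0027,"dz":0,"spin":1.5},{"gripper":30,"dx":0.0001,"dy":0.0027,"dz":0,"spin":1.5},{"gripper":30,"dx":0,"dy":0.0009,"dz":0,"spin":0.5},{"gripper":30,"dx":0,"dy":0.0009,"dz":0,"spin":0.5}]}}

```text
time: 19.15
ee_pos: [0.5781, 0.1034, -0.014]
eef_rot: [-0.061, 0.998, 0.0, -0.0]
ft_force: [2.0, -1.0, -5.1]
width: 0.041
```

```bash
python3 - <<'E'
from h import *
tq()
E
```

```text
t 19.15 p [ 0.5781  0.1034 -0.014 ] xang -173.01 tilt [-0.0002  0.0001] F [ 2.02 -1.02 -5.15] M [-0.234 -0.382 -0.025] w 0.041 j [-0.51  0.47  0.31  1.79 -0.17  0.92  1.57]
T_S 0.118 r 0.1045 ang 10.25
```

{"op": "arm_command", "data": {"increments": [{"gripper":30,"dx":0,"dy":0.0005,"dz":0,"spin":0.27},{"gripper":30,"dx":0,"dy":0.0005,"dz":0,"spin":0.27},{"gripper":30,"dx":0,"dy":0.0005,"dz":0,"spin":0.27},{"gripper":30,"dx":0,"dy":0.0005,"dz":0,"spin":0.27},{"gripper":30,"dx":0,"dy":0.0005,"dz":0,"spin":0.27},{"gripper":30,"dx":0,"dy":0.0005,"dz":0,"spin":0.27},{"gripper":30,"dx":0,"dy":0.0005,"dz":0,"spin":0.27},{"gripper":30,"dx":0,"dy":0.0005,"dz":0,"spin":0.27}]}}

```text
time: 20.15
ee_pos: [0.5775, 0.1073, -0.0141]
eef_rot: [-0.042, 0.999, 0.0, -0.0]
ft_force: [-0.5, -1.1, -3.7]
width: 0.0413
```

```bash
python3 - <<'E'
from h import *
tq()
E
```

```text
t 20.15 p [ 0.5775  0.1073 -0.0141] xang -175.16 tilt [-0.0005  0.    ] F [-0.52 -1.08 -3.65] M [-0.205  0.161  0.002] w 0.0413 j [-0.52  0.47  0.32  1.78 -0.18  0.92  1.53]
T_S 0.106 r 0.1045 ang 8.09
```

Turned about 33°. Continue in small steps.

{"op": "arm_command", "data": {"increments": [{"gripper":30,"dx":0,"dy":0.0005,"dz":0,"spin":0.27},{"gripper":30,"dx":0,"dy":0.0005,"dz":0,"spin":0.27},{"gripper":30,"dx":0,"dy":0.0005,"dz":0,"spin":0.27},{"gripper":30,"dx":0,"dy":0.0005,"dz":0,"spin":0.27},{"gripper":30,"dx":0,"dy":0.0005,"dz":0,"spin":0.27},{"gripper":30,"dx":0,"dy":0.0005,"dz":0,"spin":0.27},{"gripper":30,"dx":0,"dy":0,"dz":0,"spin":0},{"gripper":30,"dx":0,"dy":0,"dz":0,"spin":0}]}}

```text
time: 21.15
ee_pos: [0.5772, 0.1103, -0.0141]
eef_rot: [-0.028, 1.0, 0.0, -0.0]
ft_force: [-5.5, -2.3, -2.1]
width: 0.0411
```

```bash
python3 - <<'E'
from h import *
tq()
E
```

```text
t 21.15 p [ 0.5772  0.1103 -0.0141] xang -176.77 tilt [-0.0007  0.0001] F [-5.5  -2.26 -2.07] M [-0.288  1.068  0.052] w 0.0411 j [-0.53  0.47  0.32  1.78 -0.18  0.92  1.5 ]
T_S 0.222 r 0.1044 ang 6.45
```

{"op": "arm_command", "data": {"increments": [{"gripper":30,"dx":0.0003,"dy":0.0005,"dz":0,"spin":0.27},{"gripper":30,"dx":0.0003,"dy":0.0005,"dz":0,"spin":0.27},{"gripper":30,"dx":0.0001,"dy":0.0005,"dz":0,"spin":0.27},{"gripper":30,"dx":0.0001,"dy":0.0005,"dz":0,"spin":0.27},{"gripper":30,"dx":0,"dy":0.0005,"dz":0,"spin":0.27},{"gripper":30,"dx":0,"dy":0.0005,"dz":0,"spin":0.27},{"gripper":30,"dx":0,"dy":0,"dz":0,"spin":0},{"gripper":30,"dx":0,"dy":0,"dz":0,"spin":0}]}}

```text
time: 22.15
ee_pos: [0.577, 0.1132, -0.0138]
eef_rot: [-0.014, 1.0, 0.0, 0.0]
ft_force: [-0.1, -1.2, -4.8]
width: 0.0409
```

```bash
python3 - <<'E'
from h import *
tq()
E
```

```text
t 22.15 p [ 0.577   0.1132 -0.0138] xang -178.39 tilt [0.0006 0.0002] F [-0.15 -1.16 -4.84] M [-0.226 -0.02  -0.   ] w 0.0409 j [-0.54  0.47  0.33  1.78 -0.18  0.92  1.47]
T_S 0.119 r 0.1044 ang 4.81
```

{"op": "arm_command", "data": {"increments": [{"gripper":30,"dx":0,"dy":0.0005,"dz":0,"spin":0.27},{"gripper":30,"dx":0,"dy":0.0005,"dz":0,"spin":0.27},{"gripper":30,"dx":0.0001,"dy":0.0005,"dz":0,"spin":0.27},{"gripper":30,"dx":0,"dy":0.0005,"dz":0,"spin":0.27},{"gripper":30,"dx":0,"dy":0.0005,"dz":0,"spin":0.27},{"gripper":30,"dx":0.0001,"dy":0.0005,"dz":0,"spin":0.27},{"gripper":30,"dx":0,"dy":0.0005,"dz":0,"spin":0.27},{"gripper":30,"dx":0,"dy":0,"dz":0,"spin":0}]}}

```text
time: 23.15
ee_pos: [0.5767, 0.1167, -0.0138]
eef_rot: [0.003, 1.0, 0.0, 0.0]
ft_force: [3.2, -0.9, -4.7]
width: 0.0411
```

```bash
python3 - <<'E'
from h import *
tq()
E
```

```text
t 23.15 p [ 0.5767  0.1167 -0.0138] xang 179.71 tilt [0.0005 0.0001] F [ 3.21 -0.88 -4.7 ] M [-0.222 -0.679 -0.02 ] w 0.0411 j [-0.55  0.47  0.33  1.78 -0.19  0.92  1.43]
T_S 0.089 r 0.1045 ang 2.9
```

{"op": "arm_command", "data": {"increments": [{"gripper":30,"dx":0,"dy":0.0005,"dz":0,"spin":0.27},{"gripper":30,"dx":0,"dy":0.0005,"dz":0,"spin":0.27},{"gripper":30,"dx":0,"dy":0.0005,"dz":0,"spin":0.27},{"gripper":30,"dx":0,"dy":0.0005,"dz":0,"spin":0.27},{"gripper":30,"dx":0,"dy":0.0005,"dz":0,"spin":0.27},{"gripper":30,"dx":0,"dy":0.0005,"dz":0,"spin":0.27},{"gripper":30,"dx":0,"dy":0.0005,"dz":0,"spin":0.27},{"gripper":30,"dx":0,"dy":0,"dz":0,"spin":0}]}}

```text
time: 24.15
ee_pos: [0.5765, 0.1202, -0.014]
eef_rot: [0.019, 1.0, 0.0, 0.0]
ft_force: [4.2, -1.6, -4.8]
width: 0.0415
```

```bash
python3 - <<'E'
from h import *
tq()
E
```

```text
t 24.15 p [ 0.5765  0.1202 -0.014 ] xang 177.82 tilt [0.0001 0.    ] F [ 4.16 -1.57 -4.82] M [-0.307 -0.877 -0.04 ] w 0.0415 j [-0.56  0.47  0.34  1.78 -0.19  0.92  1.39]
T_S 0.131 r 0.1045 ang 1.0
```

{"op": "arm_command", "data": {"increments": [{"gripper":30,"dx":-0.0001,"dy":0.0005,"dz":0,"spin":0.27},{"gripper":30,"dx":-0.0001,"dy":0.0005,"dz":0,"spin":0.27},{"gripper":30,"dx":-0.0001,"dy":0.0005,"dz":0,"spin":0.27},{"gripper":30,"dx":0,"dy":0.0005,"dz":0,"spin":0.27},{"gripper":30,"dx":0,"dy":0.0005,"dz":0,"spin":0.27},{"gripper":30,"dx":0,"dy":0.0005,"dz":0,"spin":0.27},{"gripper":30,"dx":0,"dy":0.0005,"dz":0,"spin":0.27},{"gripper":30,"dx":0,"dy":0,"dz":0,"spin":0}]}}

```text
time: 25.15
ee_pos: [0.5766, 0.1237, -0.0141]
eef_rot: [0.035, 0.999, 0.0, -0.0]
ft_force: [-1.4, -2.4, -3.2]
width: 0.0408
```

```bash
python3 - <<'E'
from h import *
tq()
E
```

```text
t 25.15 p [ 0.5766  0.1237 -0.0141] xang 175.94 tilt [-0.0007  0.    ] F [-1.37 -2.39 -3.19] M [-0.35   0.302 -0.044] w 0.0408 j [-0.57  0.48  0.34  1.78 -0.19  0.92  1.36]
T_S 0.209 r 0.1044 ang -0.95
```

{"op": "arm_command", "data": {"increments": [{"gripper":30,"dx":0,"dy":0.0005,"dz":0,"spin":0.27},{"gripper":30,"dx":0,"dy":0.0005,"dz":0,"spin":0.27},{"gripper":30,"dx":0,"dy":0.0005,"dz":0,"spin":0.27},{"gripper":30,"dx":0,"dy":0.0005,"dz":0,"spin":0.27},{"gripper":30,"dx":0,"dy":0.0005,"dz":0,"spin":0.27},{"gripper":30,"dx":0,"dy":0,"dz":0,"spin":0},{"gripper":30,"dx":0,"dy":0,"dz":0,"spin":0},{"gripper":30,"dx":0,"dy":0,"dz":0,"spin":0}]}}

```text
time: 26.15
ee_pos: [0.5767, 0.1261, -0.0141]
eef_rot: [0.047, 0.999, -0.0, -0.0]
ft_force: [-5.2, -3.3, -1.9]
width: 0.0411
```

```bash
python3 - <<'E'
from h import *
tq()
E
```

```text
t 26.15 p [ 0.5767  0.1261 -0.0141] xang 174.59 tilt [-0.0009 -0.0001] F [-5.21 -3.28 -1.88] M [-0.538  0.997  0.062] w 0.0411 j [-0.57  0.48  0.35  1.78 -0.2   0.92  1.33]
T_S 0.425 r 0.1044 ang -2.24
```

{"op": "arm_command", "data": {"increments": [{"gripper":30,"dx":0.0002,"dy":0.0005,"dz":0,"spin":0.27},{"gripper":30,"dx":0.0002,"dy":0.0005,"dz":0,"spin":0.27},{"gripper":30,"dx":0.0001,"dy":0,"dz":0,"spin":0},{"gripper":30,"dx":0,"dy":0,"dz":0,"spin":0},{"gripper":30,"dx":0,"dy":0,"dz":0,"spin":0},{"gripper":30,"dx":0,"dy":0,"dz":0,"spin":0},{"gripper":30,"dx":0,"dy":0,"dz":0,"spin":0},{"gripper":30,"dx":0,"dy":0,"dz":0,"spin":0}]}}

```text
time: 27.15
ee_pos: [0.5768, 0.1271, -0.014]
eef_rot: [0.052, 0.999, 0.0, 0.0]
ft_force: [-1.4, -3.7, -4.4]
width: 0.0415
```

```bash
python3 - <<'E'
from h import *
tq()
E
```

```text
t 27.15 p [ 0.5768  0.1271 -0.014 ] xang 174.04 tilt [0. 0.] F [-1.43 -3.71 -4.38] M [-0.777  0.647  0.04 ] w 0.0415 j [-0.58  0.48  0.35  1.78 -0.2   0.92  1.32]
T_S 0.434 r 0.1044 ang -2.83
```

{"op": "arm_command", "data": {"increments": [{"gripper":30,"dx":0,"dy":0.0005,"dz":0,"spin":0.27},{"gripper":30,"dx":0,"dy":0.0005,"dz":0,"spin":0.27},{"gripper":30,"dx":0,"dy":0.0005,"dz":0,"spin":0.27},{"gripper":30,"dx":0,"dy":0,"dz":0,"spin":0},{"gripper":30,"dx":0,"dy":0,"dz":0,"spin":0},{"gripper":30,"dx":0,"dy":0,"dz":0,"spin":0},{"gripper":30,"dx":0,"dy":0,"dz":0,"spin":0},{"gripper":30,"dx":0,"dy":0,"dz":0,"spin":0}]}}

```text
time: 28.15
ee_pos: [0.5768, 0.1287, -0.014]
eef_rot: [0.059, 0.998, -0.0, -0.0]
ft_force: [-4.1, -4.4, -4.2]
width: 0.0411
```

```bash
python3 - <<'E'
from h import *
tq(); look("t")
E
```

```text
t 28.15 p [ 0.5768  0.1287 -0.014 ] xang 173.23 tilt [-0.0003 -0.0001] F [-4.15 -4.45 -4.24] M [-0.861  0.757  0.024] w 0.0411 j [-0.58  0.48  0.35  1.78 -0.2   0.92  1.31]
T_S 0.515 r 0.1044 ang -3.66
```

View pics/t.png

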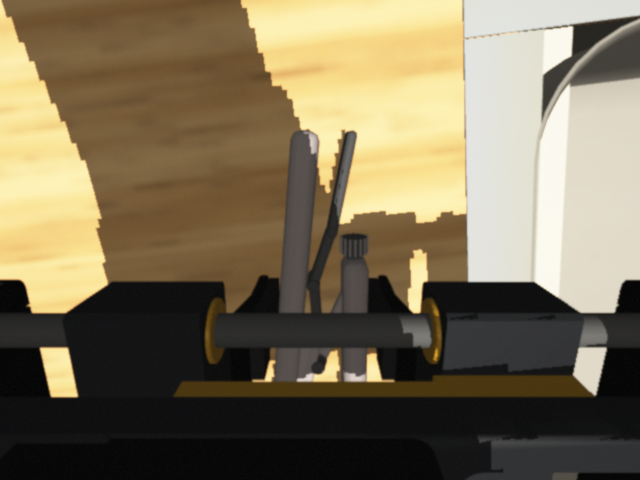

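{"op": "arm_command", "data": {"increments": [{"gripper":30,"dx":0.0002,"dy":0.0005,"dz":0,"spin":0.27},{"gripper":30,"dx":0.0001,"dy":0.0005,"dz":0,"spin":0.27},{"gripper":30,"dx":0,"dy":0.0005,"dz":0,"spin":0.27},{"gripper":30,"dx":0,"dy":0,"dz":0,"spin":0},{"gripper":30,"dx":0,"dy":0,"dz":0,"spin":0},{"gripper":30,"dx":0,"dy":0,"dz":0,"spin":0},{"gripper":30,"dx":0,"dy":0,"dz":0,"spin":0},{"gripper":30,"dx":0,"dy":0,"dz":0,"spin":0}]}}

```text
time: 29.2
ee_pos: [0.5769, 0.13, -0.014]
eef_rot: [0.066, 0.998, -0.0, 0.0]
ft_force: [-1.9, -3.7, -4.5]
width: 0.0409
```

```bash
python3 - <<'E'
from h import *
tq()
E
```

```text
t 29.2 p [ 0.5769  0.13   -0.014 ] xang 172.41 tilt [ 0.0001 -0.0002] F [-1.93 -3.72 -4.48] M [-0.997  0.571  0.094] w 0.0409 j [-0.59  0.48  0.35  1.78 -0.2   0.92  1.29]
T_S 0.498 r 0.1044 ang -4.41
```

{"op": "arm_command", "data": {"increments": [{"gripper":30,"dx":0.0001,"dy":0.0005,"dz":0,"spin":0.27},{"gripper":30,"dx":0.0001,"dy":0.0005,"dz":0,"spin":0.27},{"gripper":30,"dx":0,"dy":0.0005,"dz":0,"spin":0.27},{"gripper":30,"dx":0,"dy":0.0005,"dz":0,"spin":0.27},{"gripper":30,"dx":0,"dy":0,"dz":0,"spin":0},{"gripper":30,"dx":0,"dy":0,"dz":0,"spin":0},{"gripper":30,"dx":0,"dy":0,"dz":0,"spin":0},{"gripper":30,"dx":0,"dy":0,"dz":0,"spin":0}]}}

```text
time: 30.2
ee_pos: [0.577, 0.1319, -0.014]
eef_rot: [0.076, 0.997, -0.0, 0.0]
ft_force: [-2.4, -5.4, -4.5]
width: 0.0411
```

```bash
python3 - <<'E'
from h import *
tq()
E
```

```text
t 30.2 p [ 0.577   0.1319 -0.014 ] xang 171.33 tilt [ 0.0001 -0.0004] F [-2.41 -5.36 -4.53] M [-1.158  0.475  0.071] w 0.0411 j [-0.59  0.48  0.36  1.78 -0.2   0.92  1.27]
T_S 0.652 r 0.1045 ang -5.43
```

```bash
python3 - <<'E'
from h import *
import pickle
tq(); w,im,s=look("v")
def edges(im,v,lo,hi):
    g=cv2.GaussianBlur(cv2.cvtColor(im,cv2.COLOR_RGB2HSV)[...,1],(1,3),0)[v].astype(float)
    m=g<70; 
    c=[]; 
    for u in range(lo,hi):
        if m[u]!=m[u+1]: c.append(round(u+(70-g[u])/(g[u+1]-g[u]),1))
    return c
for f in "rtv":
    _,i,s0=pickle.load(open(f+".pkl","rb")); print(f,[edges(i,v,260,400) for v in (160,200,240,262,272)])
E
```

```text
t 30.2 p [ 0.577   0.1319 -0.014 ] xang 171.33 tilt [ 0.0001 -0.0004] F [-2.41 -5.36 -4.53] M [-1.158  0.475  0.071] w 0.0411 j [-0.59  0.48  0.36  1.78 -0.2   0.92  1.27]
T_S 0.652 r 0.1045 ang -5.43
r [[np.float64(289.7), np.float64(317.5), np.float64(340.7), np.float64(351.6)], [np.float64(286.7), np.float64(313.7), np.float64(332.8), np.float64(343.3)], [np.float64(283.8), np.float64(310.1), np.float64(322.5), np.float64(332.8), np.float64(340.1), np.float64(368.2)], [np.float64(282.4), np.float64(308.0), np.float64(315.2), np.float64(325.1), np.float64(341.5), np.float64(365.1)], [np.float64(281.5), np.float64(307.5), np.float64(309.6), np.float64(321.8), np.float64(341.3), np.float64(367.9)]]
t [[np.float64(289.2), np.float64(316.4), np.float64(340.2), np.float64(350.8)], [np.float64(286.4), np.float64(313.4), np.float64(332.3), np.float64(342.7)], [np.float64(283.6), np.float64(309.8), np.float64(322.1), np.float64(332.5), np.float64(339.8), np.float64(367.8)], [np.float64(282.1), np.float64(307.7), np.float64(314.8), np.float64(324.7), np.float64(341.2), np.float64(364.8)], [np.float64(281.4), np.float64(307.4), np.float64(309.3), np.float64(321.5), np.float64(341.2), np.float64(367.6)]]
v [[np.float64(289.0), np.float64(316.5), np.float64(339.8), np.float64(350.6)], [np.float64(286.2), np.float64(313.3), np.float64(332.1), np.float64(342.5), np.float64(393.0), np.float64(394.5), np.float64(395.5), np.float64(397.0), np.float64(398.0)], [np.float64(283.5), np.float64(309.7), np.float64(322.1), np.float64(332.4), np.float64(339.5), np.float64(367.6)], [np.float64(282.2), np.float64(307.7), np.float64(314.8), np.float64(324.8), np.float64(341.0), np.float64(364.7)], [np.float64(281.4), np.float64(307.5), np.float64(309.4), np.float64(321.5), np.float64(341.1), np.float64(367.4)]]
```

View pics/v.png

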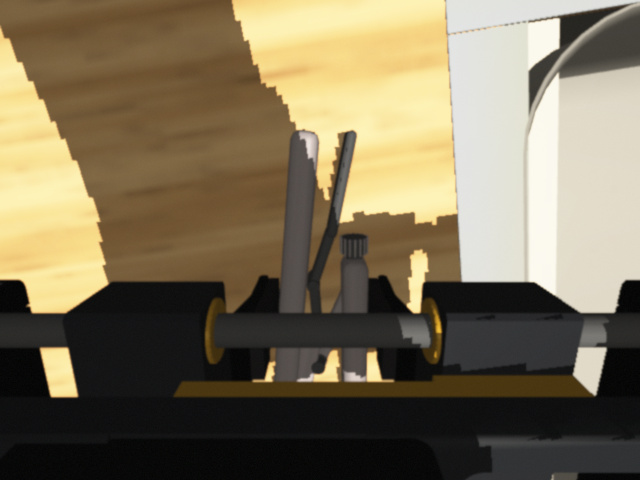

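{"op": "arm_command", "data": {"increments": [{"gripper":30,"dx":0.0001,"dy":0.0005,"dz":0,"spin":0.27},{"gripper":30,"dx":0.0001,"dy":0.0005,"dz":0,"spin":0.27},{"gripper":30,"dx":0,"dy":0.0005,"dz":0,"spin":0.27},{"gripper":30,"dx":0,"dy":0,"dz":0,"spin":0},{"gripper":30,"dx":0,"dy":0,"dz":0,"spin":0},{"gripper":30,"dx":0,"dy":0,"dz":0,"spin":0},{"gripper":30,"dx":0,"dy":0,"dz":0,"spin":0},{"gripper":30,"dx":0,"dy":0,"dz":0,"spin":0}]}}

```text
time: 31.25
ee_pos: [0.5772, 0.1333, -0.0139]
eef_rot: [0.083, 0.997, -0.0, 0.0]
ft_force: [-1.4, -5.3, -5.0]
width: 0.0409
```

```bash
python3 - <<'E'
from h import *
tq()
E
```

```text
t 31.25 p [ 0.5772  0.1333 -0.0139] xang 170.52 tilt [ 0.0006 -0.0004] F [-1.35 -5.34 -4.98] M [-1.197  0.386  0.122] w 0.0409 j [-0.6   0.48  0.36  1.77 -0.21  0.92  1.26]
T_S 0.691 r 0.1044 ang -6.23
```

{"op": "arm_command", "data": {"increments": [{"gripper":30,"dx":0.0001,"dy":0.0005,"dz":0,"spin":0.27},{"gripper":30,"dx":0.0001,"dy":0.0005,"dz":0,"spin":0.27},{"gripper":30,"dx":0.0001,"dy":0.0005,"dz":0,"spin":0.27},{"gripper":30,"dx":0.0001,"dy":0.0005,"dz":0,"spin":0.27},{"gripper":30,"dx":0,"dy":0.0005,"dz":0,"spin":0.27},{"gripper":30,"dx":0,"dy":0,"dz":0,"spin":0},{"gripper":30,"dx":0,"dy":0,"dz":0,"spin":0},{"gripper":30,"dx":0,"dy":0,"dz":0,"spin":0}]}}

```text
time: 32.25
ee_pos: [0.5775, 0.1356, -0.0139]
eef_rot: [0.094, 0.996, -0.0, 0.0]
ft_force: [-1.0, -5.9, -4.7]
width: 0.0408
```

```bash
python3 - <<'E'
from h import *
tq()
E
```

```text
t 32.25 p [ 0.5775  0.1356 -0.0139] xang 169.17 tilt [ 0.0009 -0.0006] F [-1.04 -5.87 -4.7 ] M [-1.324  0.291  0.231] w 0.0408 j [-0.6   0.48  0.36  1.77 -0.21  0.92  1.23]
T_S 0.853 r 0.1044 ang -7.5
```

{"op": "arm_command", "data": {"increments": [{"gripper":30,"dx":0.0001,"dy":0.0005,"dz":0,"spin":0.27},{"gripper":30,"dx":0.0001,"dy":0.0005,"dz":0,"spin":0.27},{"gripper":30,"dx":0.0001,"dy":0.0005,"dz":0,"spin":0.27},{"gripper":30,"dx":0.0001,"dy":0.0005,"dz":0,"spin":0.27},{"gripper":30,"dx":0,"dy":0.0005,"dz":0,"spin":0.27},{"gripper":30,"dx":0,"dy":0,"dz":0,"spin":0},{"gripper":30,"dx":0,"dy":0,"dz":0,"spin":0},{"gripper":30,"dx":0,"dy":0,"dz":0,"spin":0}]}}

```text
time: 33.25
ee_pos: [0.5776, 0.1382, -0.0138]
eef_rot: [0.106, 0.994, -0.0, 0.0]
ft_force: [-1.1, -5.4, -4.8]
width: 0.041
```

```bash
python3 - <<'E'
from h import *
tq()
E
```

```text
t 33.25 p [ 0.5776  0.1382 -0.0138] xang 167.81 tilt [ 0.0009 -0.0005] F [-1.14 -5.37 -4.75] M [-1.341  0.186  0.138] w 0.041 j [-0.61  0.49  0.37  1.77 -0.21  0.92  1.21]
T_S 0.712 r 0.1047 ang -8.92
```

{"op": "arm_command", "data": {"increments": [{"gripper":65,"dx":0,"dy":0,"dz":0,"spin":0},{"gripper":65,"dx":0,"dy":0,"dz":0,"spin":0},{"gripper":65,"dx":0,"dy":0,"dz":-0.03,"spin":0},{"gripper":65,"dx":0,"dy":0,"dz":-0.055,"spin":0},{"gripper":65,"dx":-0.02,"dy":0,"dz":-0.055,"spin":0},{"gripper":65,"dx":-0.03,"dy":0,"dz":-0.03,"spin":0},{"gripper":65,"dx":0,"dy":0,"dz":0,"spin":0},{"gripper":65,"dx":0,"dy":0,"dz":0,"spin":0}]}}

```text
time: 34.25
ee_pos: [0.6257, 0.1293, 0.1556]
eef_rot: [0.106, 0.994, 0.001, -0.0]
ft_force: [-1.3, 0.2, -0.7]
width: 0.0564
```

```bash
python3 - <<'E'
from h import *
tq();w,im,s=look("x"); crop(im,270,190,110,110,5,"pics/x2.png")
E
```

```text
t 34.25 p [0.6257 0.1293 0.1556] xang 167.89 tilt [0.    0.001] F [-1.34  0.2  -0.71] M [0.041 0.013 0.002] w 0.0564 j [-0.6   0.4   0.42  1.5  -0.17  1.28  1.21]
T_S 0.001 r 0.0558 ang -7.56
```

View pics/x.png

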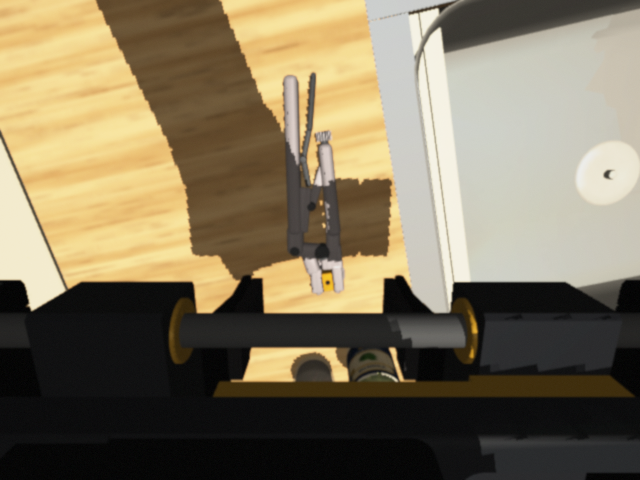

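View pics/x2.png

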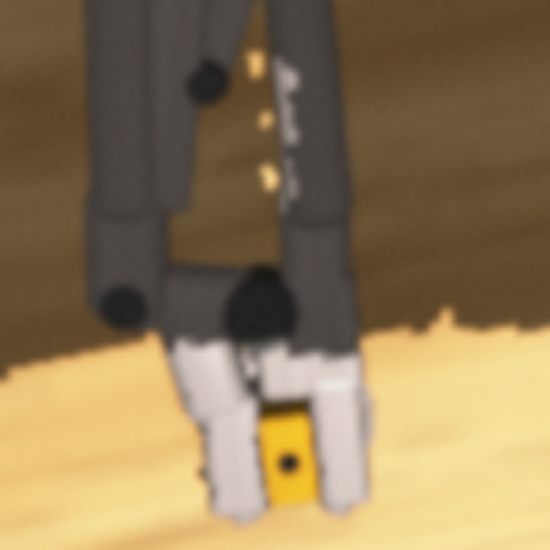

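```bash
python3 - <<'E'
from h import *
import pickle
w,im,s=pickle.load(open("x.pkl","rb"))
u0,v0=300,260
big=cv2.resize(im[v0:v0+45,u0:u0+60],None,fx=8,fy=8,interpolation=cv2.INTER_CUBIC); h=cv2.cvtColor(big,cv2.COLOR_RGB2HSV)
m=((h[...,0]>15)&(h[...,0]<30)&(h[...,1]>200)&(h[...,2]>150)).astype(np.uint8)
for c in cv2.findContours(m,0,1)[0]:
    if cv2.contourArea(c)>800:
        b=cv2.boxPoints(cv2.minAreaRect(c))/8+[u0-.44,v0-.44]; P=np.array([cast(w,x,.022) for x in b]); print("c",P.mean(0).round(4))
        for k in range(2): d=P[k+1]-P[k]; print(np.linalg.norm(d).round(4),np.degrees(np.arctan2(d[1],d[0]))%180)
# fixed bar outer edge
sat=cv2.cvtColor(im,cv2.COLOR_RGB2HSV)[...,1].astype(float)
Q=[]
for v in list(range(190,232,3)):
    u=int(330+(v-190)*.11)
    assert sat[v,u]<90,(v,sat[v,u])
    while sat[v,u+1]<90:u+=1
    t=u+(90-sat[v,u])/(sat[v,u+1]-sat[v,u]); Q.append(cast(w,(t,v),.02)[:2])
f=cv2.fitLine(np.array(Q,np.float32),2,0,.001,.001).ravel(); print("bar ang",np.degrees(np.arctan2(f[1],f[0]))%180,f)
f2=f[2:]; 
E
```

```text
c [0.6802 0.1219 0.022 ]
0.0083 85.70268970862696
0.0166 175.14783684457745
bar ang 174.39354 [ 0.99521637 -0.09769524  0.6168502   0.14507377]
```

```bash
python3 - <<'E'
from h import *
import pickle
w,im,s=pickle.load(open("x.pkl","rb")); crop(im,270,60,70,100,6,"pics/x3.png")
E
```

```text
(no output)
```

View pics/x3.png

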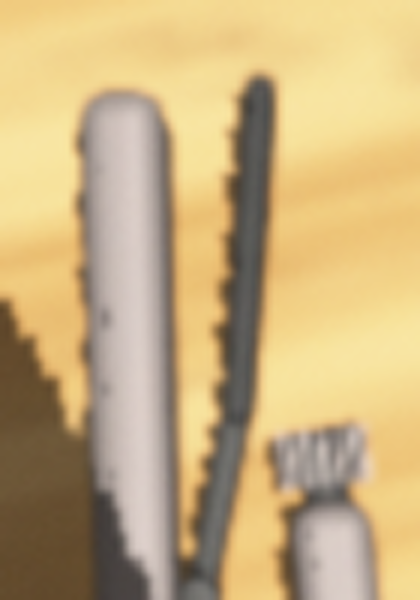

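```bash
python3 - <<'E'
from h import *
import pickle
w,im,s=pickle.load(open("x.pkl","rb"))
px=lambda x,y:(270+x/6-.4,60+y/6-.4)
c=lambda x,y,z=.02: cast(w,px(x,y),z)
a,b=c(125,110),c(137,550); d=b-a; ang=np.degrees(np.arctan2(d[1],d[0])); print("handle",a,b,ang, "end",c(125,92))
for x in (86,126,165,240,256,272): print(x,c(x,192).round(4))
T=R.from_quat(s["eef_rot"]).as_matrix()
mid=(c(86,192)+c(272,192))/2; print("mid",mid); tgt(mid[0],mid[1],ang+180)
# after spin in terms of new axes
th=np.radians(ang+180); xt=np.array([np.cos(th),np.sin(th)]); yt=np.array([xt[1],-xt[0]])
dd=mid[:2]-s["ee_pos"][:2]; print("new axes",dd@xt,dd@yt)
for x in (86,272): print((c(x,192)[:2]-mid[:2])@yt)
E
```

```text
handle [0.50298133 0.12913535 0.02      ] [0.55945053 0.11733728 0.02      ] -11.801004470787326 end [0.50080121 0.12965828 0.02      ]
86 [0.5119 0.1215 0.02  ]
126 [0.5131 0.1269 0.02  ]
165 [0.5142 0.132  0.02  ]
240 [0.5163 0.142  0.02  ]
256 [0.5168 0.1441 0.02  ]
272 [0.5172 0.1463 0.02  ]
mid [0.51456991 0.13390475 0.02      ]
dx,dy [ 0.1091 -0.0187] spin -0.3
new axes 0.10967595369423562 -0.018251678974913473
-0.012645141269702962
0.01264514126970294
```

{"op": "arm_command", "data": {"increments": [{"gripper":50,"dx":0.055,"dy":-0.0095,"dz":0,"spin":0},{"gripper":50,"dx":0.054,"dy":-0.009,"dz":0,"spin":-0.3},{"gripper":50,"dx":0,"dy":0,"dz":0.05,"spin":0},{"gripper":50,"dx":0,"dy":0,"dz":0.05,"spin":0},{"gripper":50,"dx":0,"dy":0,"dz":0.03,"spin":0},{"gripper":50,"dx":0,"dy":0,"dz":0,"spin":0},{"gripper":50,"dx":0,"dy":0,"dz":0,"spin":0},{"gripper":50,"dx":0,"dy":0,"dz":0,"spin":0}]}}

```text
time: 35.3
ee_pos: [0.5164, 0.1336, 0.0275]
eef_rot: [0.103, 0.995, 0.001, 0.001]
ft_force: [0.4, -0.3, -0.0]
width: 0.0434
```

```bash
python3 - <<'E'
from h import *
st();tgt(.5146,.1339,168.2);look("y")
E
```

```text
t 35.3 p [0.5164 0.1336 0.0275] xang 168.15 tilt [0.0021 0.0012] F [ 0.43 -0.28 -0.04] M [-0.008  0.013  0.035] w 0.0434 j [-0.68  0.31  0.39  1.91 -0.14  0.95  1.14]
dx,dy [ 0.0018 -0.0001] spin -0.05
```

View pics/y.png

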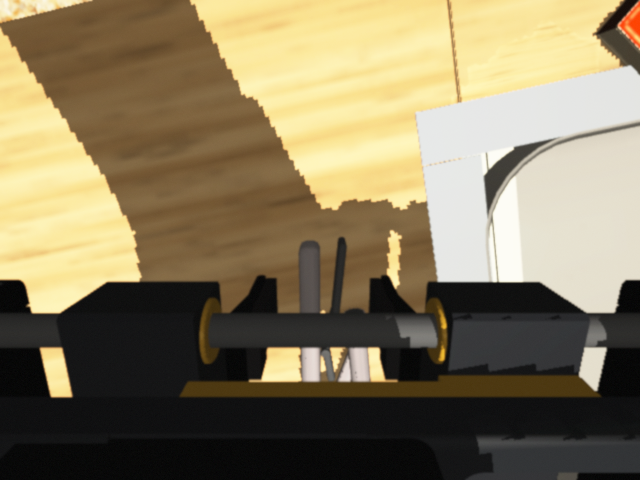

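{"op": "arm_command", "data": {"increments": [{"gripper":50,"dx":0.002,"dy":0,"dz":0.02,"spin":0},{"gripper":50,"dx":0,"dy":0,"dz":0.0205,"spin":0},{"gripper":50,"dx":0,"dy":0,"dz":0,"spin":0},{"gripper":10,"dx":0,"dy":0,"dz":0,"spin":0},{"gripper":10,"dx":0,"dy":-0.001,"dz":0,"spin":0},{"gripper":10,"dx":0,"dy":-0.001,"dz":0,"spin":0},{"gripper":10,"dx":0,"dy":-0.001,"dz":0,"spin":0},{"gripper":10,"dx":0,"dy":0,"dz":0,"spin":0}], "grip_force": 38}}

```text
time: 36.35
ee_pos: [0.511, 0.1287, -0.0139]
eef_rot: [0.104, 0.995, -0.001, -0.002]
ft_force: [-12.1, -8.3, 18.6]
width: 0.0127
```

```bash
python3 - <<'E'
from h import *
tq();look("y1")
E
```

```text
t 36.35 p [ 0.511   0.1287 -0.0139] xang 168.11 tilt [-0.0042 -0.0018] F [-12.06  -8.33  18.56] M [-1.759  2.987  0.453] w 0.0127 j [-0.66  0.36  0.38  1.94 -0.17  0.87  1.17]
T_S 1.95 r 0.1701 ang -2.26
```

View pics/y1.png

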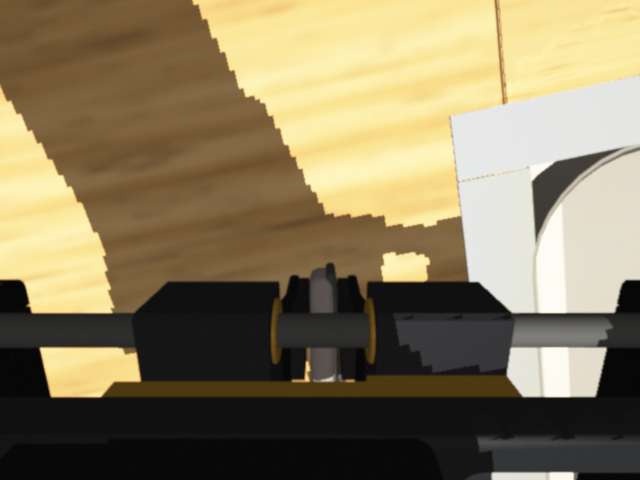

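{"op": "arm_command", "data": {"increments": [{"gripper":10,"dx":0,"dy":-0.004,"dz":0,"spin":0},{"gripper":10,"dx":0,"dy":-0.004,"dz":0,"spin":0},{"gripper":10,"dx":0,"dy":-0.003,"dz":0,"spin":0},{"gripper":10,"dx":0,"dy":-0.002,"dz":0,"spin":0},{"gripper":10,"dx":0,"dy":-0.001,"dz":0,"spin":0},{"gripper":10,"dx":0,"dy":0,"dz":0,"spin":0},{"gripper":10,"dx":0,"dy":0,"dz":0,"spin":0},{"gripper":10,"dx":0,"dy":0,"dz":0,"spin":0}]}}

```text
time: 37.4
ee_pos: [0.5099, 0.1191, -0.0137]
eef_rot: [0.102, 0.995, 0.001, -0.0]
ft_force: [-3.2, 6.4, 6.2]
width: 0.012
```

```bash
python3 - <<'E'
from h import *
tq();look("y2"); look("y3","scene",(240,190,150,110),5)
E
```

```text
t 37.4 p [ 0.5099  0.1191 -0.0137] xang 168.32 tilt [0.     0.0022] F [-3.22  6.36  6.19] M [1.367 0.801 0.821] w 0.012 j [-0.65  0.35  0.39  1.96 -0.17  0.86  1.19]
T_S -0.277 r 0.1712 ang 0.97
```

View pics/y2.png

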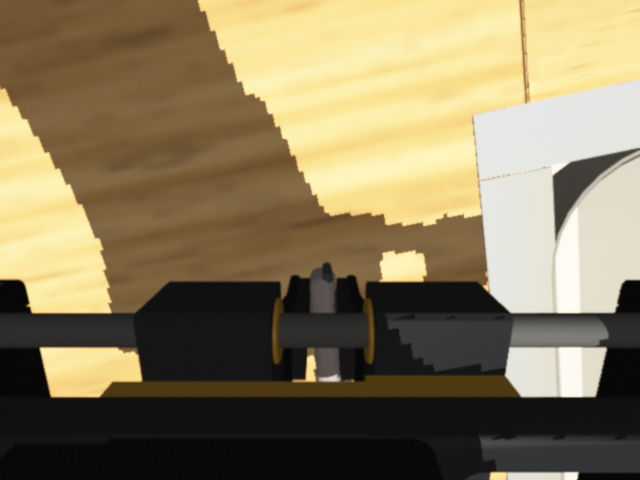

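View pics/y3.png

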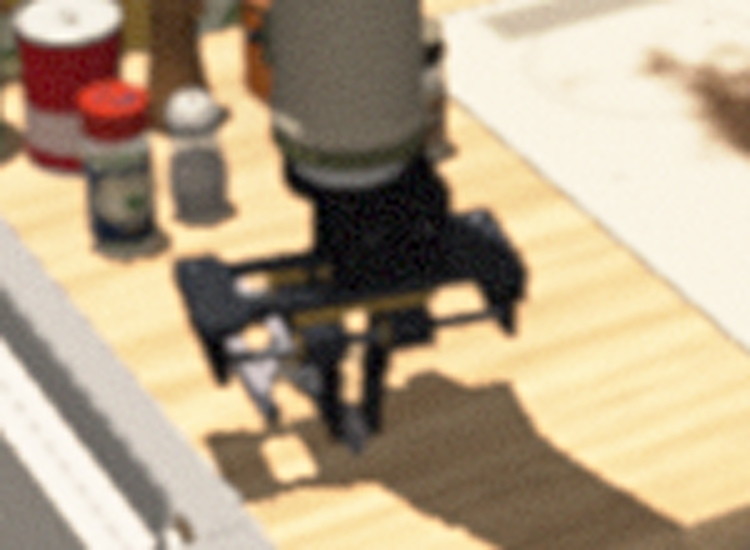

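{"op": "arm_command", "data": {"increments": [{"gripper":100,"dx":0,"dy":0,"dz":0,"spin":0},{"gripper":100,"dx":0,"dy":0,"dz":0,"spin":0},{"gripper":100,"dx":0,"dy":-0.005,"dz":0,"spin":0},{"gripper":100,"dx":0,"dy":-0.005,"dz":0,"spin":0},{"gripper":100,"dx":0,"dy":0,"dz":0,"spin":0},{"gripper":100,"dx":0,"dy":0,"dz":-0.03,"spin":0},{"gripper":100,"dx":0,"dy":0,"dz":-0.05,"spin":0},{"gripper":100,"dx":0,"dy":0,"dz":-0.05,"spin":0}]}}

```text
time: 38.5
ee_pos: [0.5078, 0.1071, 0.117]
eef_rot: [0.103, 0.995, -0.0, -0.0]
ft_force: [1.0, 1.0, 0.7]
width: 0.0827
```

{"op": "arm_command", "data": {"increments": [{"gripper":100,"dx":-0.05,"dy":0.01,"dz":-0.05,"spin":0},{"gripper":100,"dx":-0.06,"dy":0,"dz":0,"spin":0},{"gripper":60,"dx":0,"dy":0,"dz":0,"spin":0},{"gripper":34,"dx":0,"dy":0,"dz":0,"spin":0},{"gripper":34,"dx":0,"dy":0,"dz":0,"spin":0},{"gripper":34,"dx":0,"dy":0,"dz":0,"spin":0},{"gripper":34,"dx":0,"dy":0,"dz":0,"spin":0},{"gripper":34,"dx":0,"dy":0,"dz":0,"spin":0}]}}

```text
time: 39.5
ee_pos: [0.6112, 0.0945, 0.1595]
eef_rot: [0.103, 0.995, 0.0, 0.0]
ft_force: [0.6, -0.2, 0.2]
width: 0.0353
```

```bash
python3 - <<'E'
from h import *
st();w,im,s=look("z"); crop(im,260,170,120,130,4.5,"pics/z2.png")
E
```

```text
t 39.5 p [0.6112 0.0945 0.1595] xang 168.15 tilt [0.0002 0.0004] F [ 0.58 -0.19  0.16] M [-0.019 -0.079 -0.006] w 0.0353 j [-0.59  0.36  0.47  1.55 -0.17  1.27  1.26]
```

View pics/z.png

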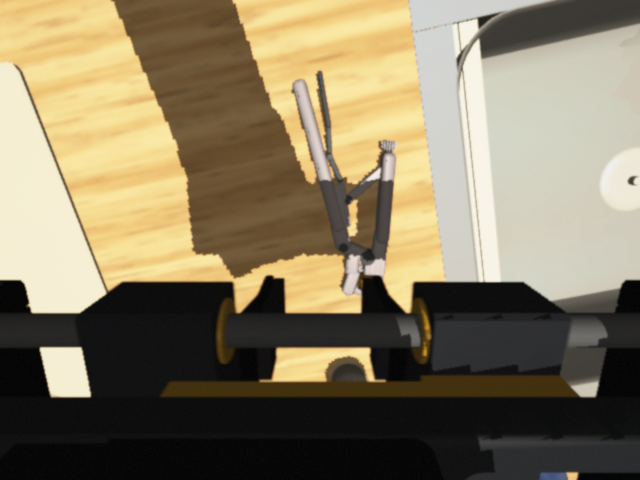

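View pics/z2.png

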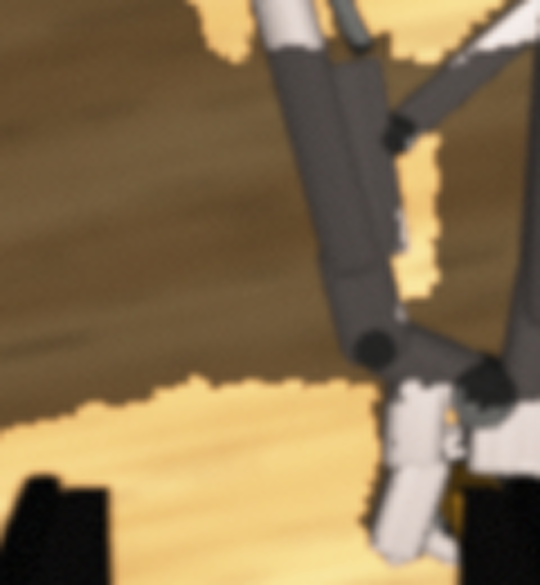

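```bash
python3 - <<'E'
from h import *
import pickle
w,im,s=pickle.load(open("z.pkl","rb"))
sat=cv2.cvtColor(im,cv2.COLOR_RGB2HSV)[...,1].astype(float)
def edge(side):
    Q=[]
    for v in list(range(160,240,4)):
        u=int(388-(v-160)*.1)
        if sat[v,u]>90: print("skip",v,sat[v,u]); continue
        st_=1 if side>0 else -1
        while sat[v,u+st_]<90:u+=st_
        a,b=sat[v,u],sat[v,u+st_]; Q.append(cast(w,(u+st_*(90-a)/(b-a),v),.02)[:2])
    Q=np.array(Q,np.float32); f=cv2.fitLine(Q,2,0,.001,.001).ravel(); return np.degrees(np.arctan2(f[1],f[0])),f,Q
for sd in (1,-1):
    a,f,Q=edge(sd); print(sd,a,f); print(Q[::6].round(4))
print("screw end",cast(w,(388,142),.016))
E
```

```text
1 -14.814652 [ 0.966758   -0.255693    0.6030456   0.15887886]
[[0.5707 0.1675]
 [0.5906 0.1618]
 [0.6114 0.1565]
 [0.6329 0.1513]]
-1 -9.735464 [ 0.985599   -0.16909945  0.60001147  0.14448828]
[[0.5679 0.1543]
 [0.588  0.1492]
 [0.6088 0.1441]
 [0.6302 0.1383]]
screw end [0.55466596 0.16409741 0.016     ]
```

```bash
python3 - <<'E'
from h import *
tgt(.6341,.1436,165.5)
E
```

```text
dx,dy [-0.0123  0.0528] spin 2.65
```

{"op": "arm_command", "data": {"increments": [{"gripper":34,"dx":-0.006,"dy":0.026,"dz":0,"spin":0},{"gripper":34,"dx":-0.0063,"dy":0.0268,"dz":0,"spin":0},{"gripper":34,"dx":0,"dy":0,"dz":0,"spin":2.65},{"gripper":34,"dx":0,"dy":0,"dz":0,"spin":0},{"gripper":34,"dx":0,"dy":0,"dz":0,"spin":0},{"gripper":34,"dx":0,"dy":0,"dz":0,"spin":0},{"gripper":34,"dx":0,"dy":0,"dz":0,"spin":0},{"gripper":34,"dx":0,"dy":0,"dz":0,"spin":0}]}}

```text
time: 40.55
ee_pos: [0.6342, 0.1435, 0.1593]
eef_rot: [0.126, 0.992, 0.0, -0.0]
ft_force: [-0.1, -0.2, 0.6]
width: 0.0295
```

```bash
python3 - <<'E'
from h import *
st();tgt(.6341,.1436,165.5);w,im,s=look("A"); crop(im,270,200,100,100,6,"pics/A2.png")
u0,v0=295,255
big=cv2.resize(im[v0:v0+45,u0:u0+60],None,fx=8,fy=8,interpolation=cv2.INTER_CUBIC); h=cv2.cvtColor(big,cv2.COLOR_RGB2HSV)
m=((h[...,0]>15)&(h[...,0]<30)&(h[...,1]>200)&(h[...,2]>150)).astype(np.uint8)
for c in cv2.findContours(m,0,1)[0]:
    if cv2.contourArea(c)>800:
        b=cv2.boxPoints(cv2.minAreaRect(c))/8+[u0-.44,v0-.44]; P=np.array([cast(w,x,.022) for x in b]); print("c",P.mean(0).round(4))
        for k in range(2): d=P[k+1]-P[k]; print(np.linalg.norm(d).round(4),np.degrees(np.arctan2(d[1],d[0]))%180)
E
```

```text
t 40.55 p [0.6342 0.1435 0.1593] xang 165.49 tilt [0.     0.0002] F [-0.13 -0.22  0.64] M [-0.023  0.039  0.013] w 0.0295 j [-0.63  0.43  0.45  1.46 -0.19  1.29  1.16]
dx,dy [0.0001 0.0001] spin -0.01
c [0.6804 0.1231 0.022 ]
0.0112 88.1230591752486
0.0169 176.6801446078516
```

View pics/A2.png

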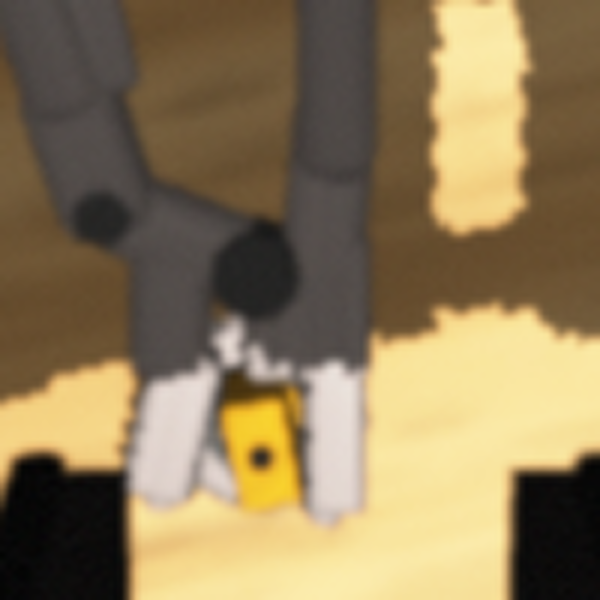

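```bash
cat > sp.py <<'E'
from h import *
import pickle
def ang(name,u0,v0,W=60,H=45,va=None,vb=None):
    w,im,s=pickle.load(open(name+".pkl","rb"))
    big=cv2.resize(im[v0:v0+H,u0:u0+W],None,fx=8,fy=8,interpolation=cv2.INTER_CUBIC); h=cv2.cvtColor(big,cv2.COLOR_RGB2HSV)
    m=((h[...,0]>15)&(h[...,0]<30)&(h[...,1]>200)&(h[...,2]>170)).astype(np.uint8)
    n,l,stt,_=cv2.connectedComponentsWithStats(m); k=1+np.argmax(stt[1:,4]); m=(l==k)
    ys=np.where(m.any(1))[0]; y0,y1=ys[0],ys[-1]; out=[]
    for side in (0,1):
        Q=[]
        for y in range(int(y0+.3*(y1-y0)),int(y0+.8*(y1-y0)),2):
            xs=np.where(m[y])[0]; x=xs[0] if side==0 else xs[-1]
            Q.append(cast(w,(x/8+u0-.44,y/8+v0-.44),.022)[:2])
        f=cv2.fitLine(np.array(Q,np.float32),2,0,.001,.001).ravel(); out.append(round((np.degrees(np.arctan2(f[1],f[0]))+90)%180-90,2))
    print(name,out,"px rows",y0/8+v0,y1/8+v0)
if __name__=="__main__":
    ang("c",276,242); ang("x",300,260); ang("A",295,255)
E
python3 sp.py
```

```text
c [np.float32(44.15), np.float32(34.89)] px rows 268.0 280.25
x [np.float32(-3.78), np.float32(-3.64)] px rows 273.0 289.875
A [np.float32(2.4), np.float32(-4.71)] px rows 266.5 283.625
```

{"op": "arm_command", "data": {"increments": [{"gripper":34,"dx":0,"dy":0,"dz":0.05,"spin":0},{"gripper":34,"dx":0,"dy":0,"dz":0.05,"spin":0},{"gripper":34,"dx":0,"dy":0,"dz":0.04,"spin":0},{"gripper":34,"dx":0,"dy":0,"dz":0.025,"spin":0},{"gripper":34,"dx":0,"dy":0,"dz":0.007,"spin":0},{"gripper":34,"dx":0,"dy":0,"dz":0,"spin":0},{"gripper":34,"dx":0,"dy":0,"dz":0,"spin":0},{"gripper":34,"dx":0,"dy":0,"dz":0,"spin":0}]}}

```text
time: 41.6
ee_pos: [0.6349, 0.1438, -0.0116]
eef_rot: [0.126, 0.992, 0.0, 0.001]
ft_force: [-0.2, 0.4, 0.0]
width: 0.0298
```

```bash
python3 - <<'E'
from h import *
st();tgt(.6341,.1436,165.5);look("B")
E
```

```text
t 41.6 p [ 0.6349  0.1438 -0.0116] xang 165.49 tilt [0.0016 0.0007] F [-0.18  0.44  0.01] M [-0.006  0.032  0.002] w 0.0298 j [-0.59  0.6   0.4   1.61 -0.27  0.99  1.21]
dx,dy [ 0.0007 -0.0004] spin -0.01
```

View pics/B.png

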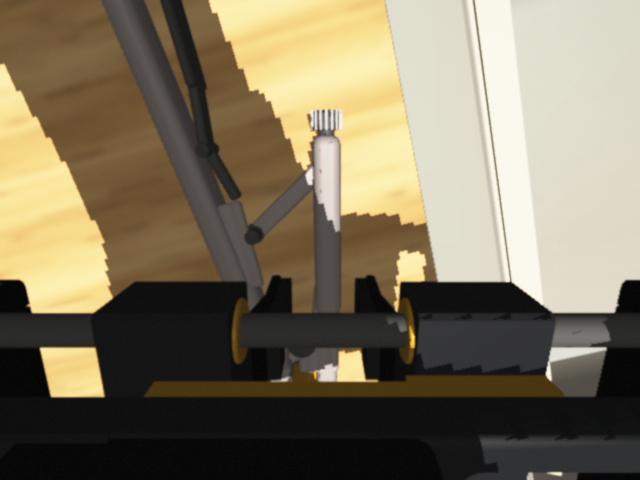

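{"op": "arm_command", "data": {"increments": [{"gripper":34,"dx":0,"dy":0.0016,"dz":0.001,"spin":0},{"gripper":34,"dx":0,"dy":0,"dz":0,"spin":0},{"gripper":5,"dx":0,"dy":0,"dz":0,"spin":0},{"gripper":5,"dx":0,"dy":0,"dz":0,"spin":0},{"gripper":5,"dx":0,"dy":0,"dz":0,"spin":0},{"gripper":5,"dx":0,"dy":0,"dz":0,"spin":0},{"gripper":5,"dx":0,"dy":0,"dz":0,"spin":0},{"gripper":5,"dx":0,"dy":0,"dz":0,"spin":0}], "grip_force": 40}}

```text
time: 42.65
ee_pos: [0.6347, 0.1456, -0.0137]
eef_rot: [0.126, 0.992, 0.0, 0.0]
ft_force: [0.9, 3.0, -1.0]
width: 0.0114
```

```bash
python3 - <<'E'
from h import *
tq(); s=read_state(); T=R.from_quat(s["eef_rot"]).as_matrix(); print((T.T@(np.array([.6805,.122,0])-s["ee_pos"]))[:2])
E
```

```text
t 42.65 p [ 0.6347  0.1456 -0.0137] xang 165.51 tilt [0.0003 0.0006] F [ 0.92  3.03 -1.04] M [ 0.605 -0.28   0.157] w 0.0114 j [-0.59  0.6   0.4   1.61 -0.27  0.99  1.21]
T_S -0.004 r 0.0519 ang -26.97
[-0.05022877 -0.01134063]
```

{"op": "arm_command", "data": {"increments": [{"gripper":5,"dx":0.0003,"dy":-0.0014,"dz":0,"spin":-2},{"gripper":5,"dx":0.0003,"dy":-0.0014,"dz":0,"spin":-2},{"gripper":5,"dx":0.0003,"dy":-0.0014,"dz":0,"spin":-2},{"gripper":5,"dx":0.0003,"dy":-0.0014,"dz":0,"spin":-2},{"gripper":5,"dx":0,"dy":0,"dz":0,"spin":0},{"gripper":5,"dx":0.002,"dy":0,"dz":0,"spin":0},{"gripper":5,"dx":0.002,"dy":0,"dz":0,"spin":0},{"gripper":5,"dx":0.002,"dy":0,"dz":0,"spin":0}]}}

```text
time: 43.65
ee_pos: [0.6264, 0.1402, -0.0137]
eef_rot: [0.057, 0.998, -0.0, 0.0]
ft_force: [2.7, -0.0, -2.7]
width: 0.0118
```

```bash
python3 - <<'E'
from h import *
tq(); s=read_state(); T=R.from_quat(s["eef_rot"]).as_matrix(); print((T.T@(np.array([.6805,.122,0])-s["ee_pos"]))[:2], T.T@s["ft_force"])
E
```

```text
t 43.65 p [ 0.6264  0.1402 -0.0137] xang 173.48 tilt [ 0.0004 -0.0003] F [ 2.7  -0.01 -2.66] M [-0.086 -0.585  0.101] w 0.0118 j [-0.57  0.58  0.37  1.63 -0.24  0.97  1.34]
T_S 0.052 r 0.0575 ang -18.49
[-0.05579733 -0.01198783] [-2.68361767  0.29835061  2.65803503]
```

{"op": "arm_command", "data": {"increments": [{"gripper":5,"dx":0.004,"dy":0,"dz":0,"spin":0},{"gripper":5,"dx":0.005,"dy":0,"dz":0,"spin":0},{"gripper":5,"dx":0.006,"dy":0,"dz":0,"spin":0},{"gripper":5,"dx":0.006,"dy":0,"dz":0,"spin":0},{"gripper":5,"dx":0.006,"dy":0,"dz":0,"spin":0},{"gripper":5,"dx":0.006,"dy":0,"dz":0,"spin":0},{"gripper":5,"dx":0.006,"dy":0,"dz":0,"spin":0},{"gripper":5,"dx":0,"dy":0,"dz":0,"spin":0}]}}

```text
time: 44.65
ee_pos: [0.5866, 0.1451, -0.0137]
eef_rot: [0.057, 0.998, 0.0, -0.001]
ft_force: [-2.3, 0.4, 1.3]
width: 0.0112
```

```bash
python3 - <<'E'
from h import *
tq()
E
```

```text
t 44.65 p [ 0.5866  0.1451 -0.0137] xang 173.5 tilt [-0.0014  0.0001] F [-2.27  0.4   1.33] M [-0.095  0.494  0.014] w 0.0112 j [-0.62  0.51  0.38  1.74 -0.22  0.94  1.31]
T_S 0.029 r 0.0972 ang -13.74
```

{"op": "arm_command", "data": {"increments": [{"gripper":34,"dx":0,"dy":0,"dz":0.001,"spin":0},{"gripper":34,"dx":0,"dy":0,"dz":0,"spin":0},{"gripper":34,"dx":0,"dy":0,"dz":0,"spin":0},{"gripper":34,"dx":0,"dy":0,"dz":-0.03,"spin":0},{"gripper":34,"dx":0,"dy":0,"dz":-0.04,"spin":0},{"gripper":60,"dx":-0.02,"dy":0,"dz":-0.04,"spin":0},{"gripper":60,"dx":-0.02,"dy":0,"dz":0,"spin":0},{"gripper":60,"dx":0,"dy":0,"dz":0,"spin":0}]}}

```text
time: 45.65
ee_pos: [0.6281, 0.1399, 0.0953]
eef_rot: [0.057, 0.998, -0.0, 0.0]
ft_force: [-1.0, -0.6, 0.3]
width: 0.0491
```

```bash
python3 - <<'E'
from h import *
st();w,im,s=look("C"); print(proj(w,[.6805,.122,.022]))
E
```

```text
t 45.65 p [0.6281 0.1399 0.0953] xang 173.44 tilt [ 0.0006 -0.0003] F [-1.03 -0.56  0.27] M [0.012 0.004 0.059] w 0.0491 j [-0.6   0.46  0.41  1.55 -0.2   1.17  1.31]
[[307.57780443 308.95464949]]
```

View pics/C.png

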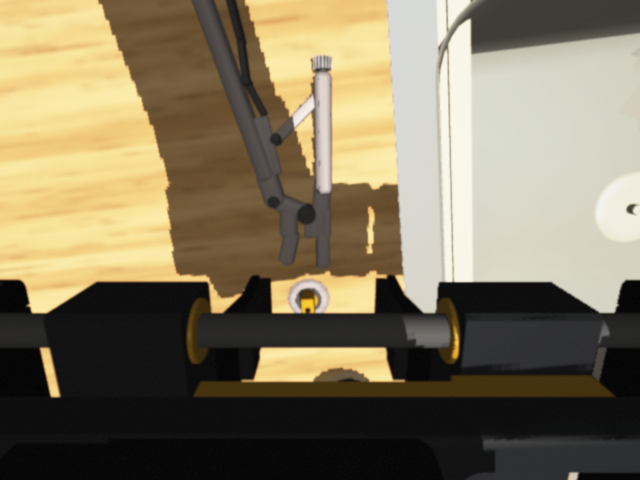

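{"op": "arm_command", "data": {"increments": [{"gripper":100,"dx":-0.04,"dy":-0.01,"dz":0,"spin":0},{"gripper":100,"dx":-0.02,"dy":0,"dz":0,"spin":0},{"gripper":100,"dx":0,"dy":0,"dz":0,"spin":0},{"gripper":100,"dx":0,"dy":0,"dz":0,"spin":0},{"gripper":100,"dx":0,"dy":0,"dz":0,"spin":0},{"gripper":100,"dx":0,"dy":0,"dz":0,"spin":0},{"gripper":100,"dx":0,"dy":0,"dz":0,"spin":0},{"gripper":100,"dx":0,"dy":0,"dz":0,"spin":0}]}}

```text
time: 46.7
ee_pos: [0.6858, 0.1237, 0.0954]
eef_rot: [0.057, 0.998, 0.0, 0.0]
ft_force: [0.0, 0.3, -0.1]
width: 0.0873
```

```bash
python3 - <<'E'
from h import *
from sp import ang
st();w,im,s=look("D"); p=proj(w,[.6805,.122,.022])[0].astype(int); print(p); ang("D",p[0]-30,p[1]-22)
crop(im,p[0]-35,p[1]-30,70,60,10,"pics/D2.png")
E
```

```text
t 46.7 p [0.6858 0.1237 0.0954] xang 173.49 tilt [0.0001 0.0001] F [ 0.02  0.35 -0.1 ] M [-0.009 -0.    -0.032] w 0.0873 j [-0.53  0.58  0.42  1.39 -0.24  1.22  1.37]
[319 234]Traceback (most recent call last):
  File "<stdin>", line 3, in <module>
  File "sp.py", line 7, in ang
    n,l,stt,_=cv2.connectedComponentsWithStats(m); k=1+np.argmax(stt[1:,4]); m=(l==k)
                                                       ~~~~~~~~~^^^^^^^^^^^
    return _wrapfunc(a, 'argmax', axis=axis, out=out, **kwds)
    return bound(*args, **kwds)
ValueError: attempt to get argmax of an empty sequence
```

View pics/D.png

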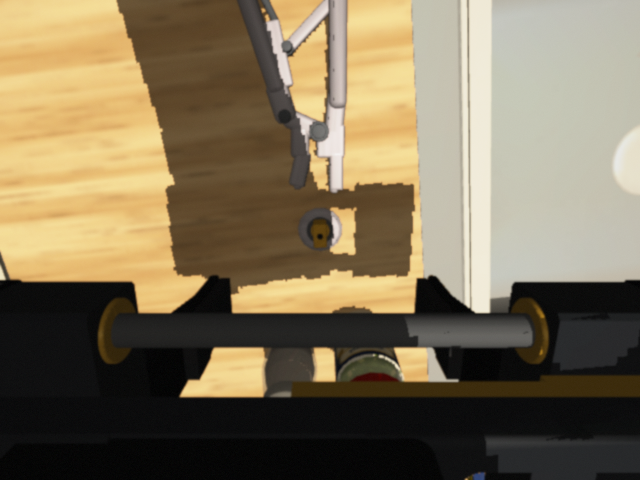

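```bash
python3 - <<'E'
from h import *
import pickle
w,im,s=pickle.load(open("D.pkl","rb"))
crop(np.clip(im.astype(float)*2.2,0,255).astype(np.uint8),290,205,60,55,10,"pics/D2.png")
u0,v0=305,215
big=cv2.resize(im[v0:v0+40,u0:u0+32],None,fx=8,fy=8,interpolation=cv2.INTER_CUBIC); h=cv2.cvtColor(big,cv2.COLOR_RGB2HSV)
m=((h[...,1]>185)&(h[...,2]>70)&(h[...,0]<30)).astype(np.uint8)
n,l,st_,_=cv2.connectedComponentsWithStats(m); k=1+np.argmax(st_[1:,4]); mm=((l==k)*255).astype(np.uint8); cv2.imwrite("pics/D3.png",cv2.resize(np.hstack([mm]),None,fx=2,fy=2))
c=max(cv2.findContours(mm,0,1)[0],key=cv2.contourArea)
b=cv2.boxPoints(cv2.minAreaRect(c))/8+[u0-.44,v0-.44]; P=np.array([cast(w,x,.022) for x in b]); print(P.mean(0))
for k in range(2): d=P[k+1]-P[k]; print(np.linalg.norm(d),(np.degrees(np.arctan2(d[1],d[0]))+90)%180-90)
E
```

```text
[0.68067635 0.12228968 0.022     ]
0.012515993750297754 87.0244824245234
0.017584016484608996 -2.927272288391336
```

View pics/D2.png

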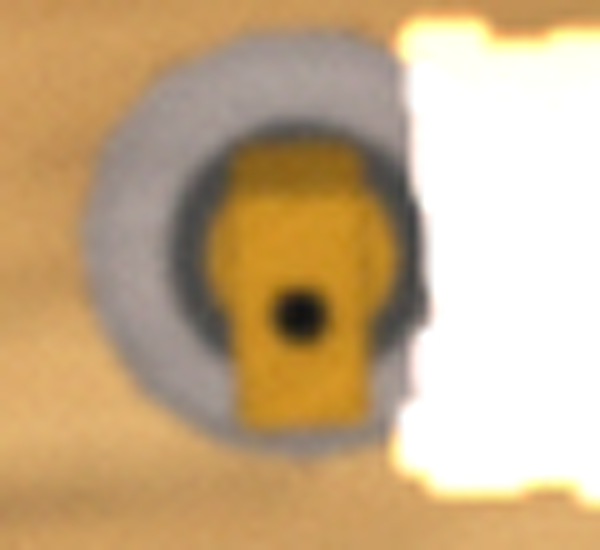

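View pics/D3.png

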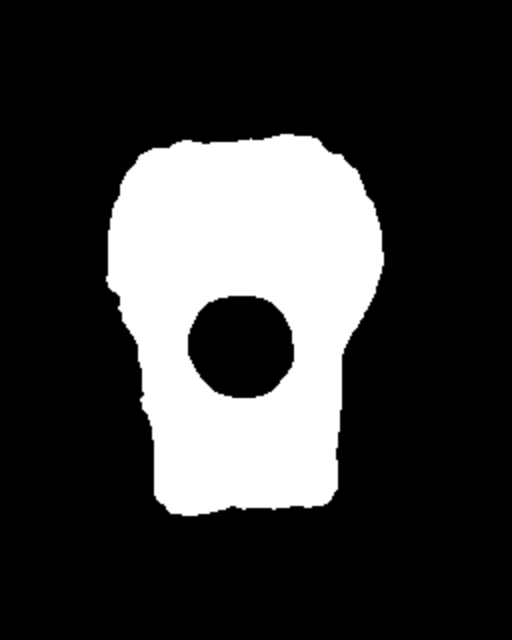

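```bash
python3 - <<'E'
from h import *
import pickle
def fit(name,u0,v0,W,H,rows,cl,cr,chan):
    w,im,s=pickle.load(open(name+".pkl","rb"))
    g=cv2.resize(cv2.GaussianBlur(im[...,chan],(3,3),0)[v0:v0+H,u0:u0+W].astype(np.float32),None,fx=8,fy=8,interpolation=cv2.INTER_CUBIC)
    gx=cv2.Sobel(g,cv2.CV_32F,1,0,ksize=5)
    for (a,b) in (cl,cr):
        Q=[]
        for y in range(*rows,2):
            seg=np.abs(gx[y,a:b]); x=a+int(np.argmax(seg)); Q.append(cast(w,((x+.5)/8+u0-.5,(y+.5)/8+v0-.5),.022)[:2])
        f=cv2.fitLine(np.array(Q,np.float32),cv2.DIST_HUBER,0,.001,.001).ravel(); print(name,chan,(np.degrees(np.arctan2(f[1],f[0]))+90)%180-90, np.ptp(np.array(Q),0))
# D: crop D2 coords (10x from 290,205): spindle lower part y 340-415 -> px 239-246.5 ; x 225-250 / 350-385
for ch in (0,1,2): fit("D",305,215,32,40,(8*24,8*31),(8*5,8*13),(8*18,8*25),ch)
E
```

```text
D 0 3.076767 [0.00517864 0.00079536]
D 0 25.54322 [0.005352   0.00223443]
D 1 -1.1179199 [0.00502131 0.00285932]
D 1 -5.619255 [0.00510152 0.00056361]
D 2 4.7811203 [0.00535569 0.00206163]
D 2 -34.232445 [0.00510152 0.00264487]
```

{"op": "arm_command", "data": {"increments": [{"gripper":100,"dx":0,"dy":-0.045,"dz":0,"spin":0},{"gripper":100,"dx":0,"dy":-0.045,"dz":0,"spin":0},{"gripper":100,"dx":0,"dy":0,"dz":0,"spin":0},{"gripper":100,"dx":0,"dy":0,"dz":0,"spin":0},{"gripper":100,"dx":0,"dy":0,"dz":0,"spin":0},{"gripper":100,"dx":0,"dy":0,"dz":0,"spin":0},{"gripper":100,"dx":0,"dy":0,"dz":0,"spin":0},{"gripper":100,"dx":0,"dy":0,"dz":0,"spin":0}]}}

```text
time: 47.75
ee_pos: [0.6756, 0.0345, 0.0952]
eef_rot: [0.057, 0.998, 0.0, -0.0]
ft_force: [0.2, -0.1, 0.1]
width: 0.087
```

```bash
python3 - <<'E'
from h import *
st();w,im,s=look("E"); p=proj(w,[.6805,.122,.022])[0].astype(int); print(p)
crop(im,int(p[0])-35,int(p[1])-28,70,56,10,"pics/E2.png")
E
```

```text
t 47.75 p [0.6756 0.0345 0.0952] xang 173.51 tilt [-0.0001  0.0001] F [ 0.22 -0.09  0.14] M [0.037 0.037 0.025] w 0.087 j [-0.43  0.54  0.44  1.45 -0.23  1.2   1.5 ]
[443 234]
```

View pics/E2.png

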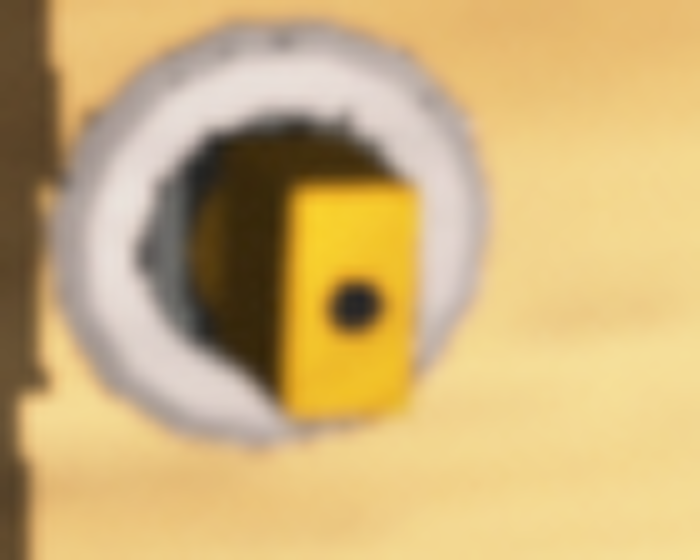

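View pics/E.png

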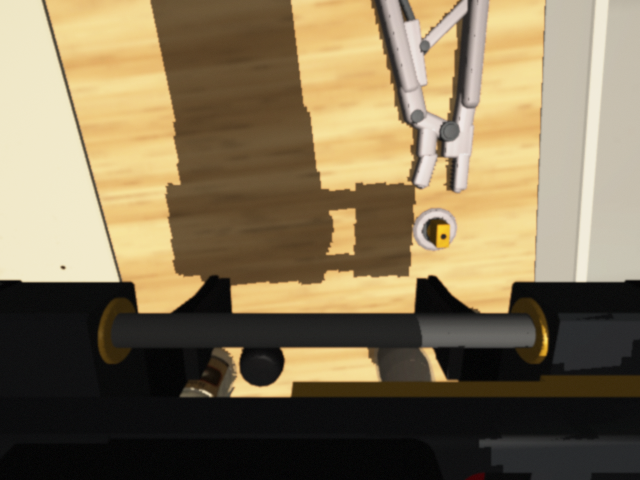

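Spindle is sharply visible: corners about (290,183), (417,183), (408,408), (284,413) in the crop. Computing its angle.

```bash
python3 - <<'E'
from h import *
import pickle
w,im,s=pickle.load(open("E.pkl","rb")); u0,v0=443-35,234-28
big=cv2.resize(im[v0:v0+56,u0:u0+70],None,fx=10,fy=10,interpolation=cv2.INTER_CUBIC); h=cv2.cvtColor(big,cv2.COLOR_RGB2HSV)
for th in (180,200):
    m=((h[...,0]>15)&(h[...,0]<32)&(h[...,1]>th)&(h[...,2]>140)).astype(np.uint8)
    m=cv2.morphologyEx(m,cv2.MORPH_CLOSE,np.ones((61,61)))
    n,l,stt,_=cv2.connectedComponentsWithStats(m); m=(l==1+np.argmax(stt[1:,4]))
    ys=np.where(m.any(1))[0];xs=np.where(m.any(0))[0]
    C=lambda x,y: cast(w,((x+.5)/10+u0-.5,(y+.5)/10+v0-.5),.022)[:2]
    def ang(Q): f=cv2.fitLine(np.array(Q,np.float32),2,0,.001,.001).ravel(); return (np.degrees(np.arctan2(f[1],f[0]))+90)%180-90
    yr=range(int(ys[0]+.2*len(ys)),int(ys[0]+.8*len(ys))); xr=range(int(xs[0]+.25*len(xs)),int(xs[0]+.75*len(xs)))
    print(th,"long",ang([C(np.where(m[y])[0][0],y) for y in yr]),ang([C(np.where(m[y])[0][-1],y) for y in yr]),"short(+90)",[(ang([C(x,np.where(m[:,x])[0][k]) for x in xr])+180)%180-90 for k in (0,-1)])
    P=np.array([C(xs[0],ys[0]),C(xs[-1],ys[-1])]); print(P.mean(0))
E
```

```text
180 long -4.156967 -3.0935822 short(+90) [np.float32(-4.7972717), np.float32(-6.101715)]
[0.68093366 0.12139753]
200 long -4.173561 -2.8062134 short(+90) [np.float32(-4.9898987), np.float32(-6.3773193)]
[0.68071941 0.12121959]
```

```bash
python3 - <<'E'
from h import *
look("F","scene",(240,190,150,110),5); st(); print(job.close_job())
E
```

```text
t 47.85 p [0.6757 0.0343 0.0953] xang 173.49 tilt [0.0001 0.0001] F [-0.38  0.31  0.28] M [ 0.013 -0.022  0.087] w 0.0871 j [-0.43  0.54  0.44  1.45 -0.23  1.2   1.5 ]
the job is handed in; nothing more can be done
None
```

View pics/F.png

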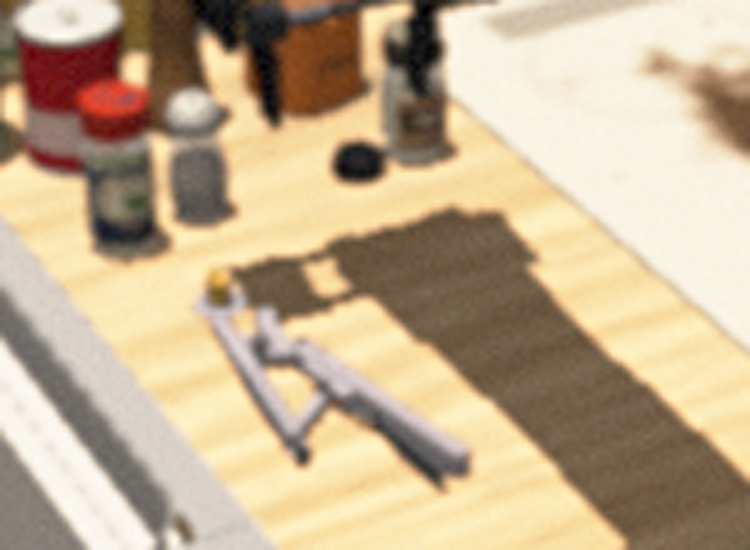

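I ran the whole sequence in the order asked and handed the job in at 47.9 s. I believe the valve is shut, but I couldn't measure the joint directly, and two checks were less clear than I'd like.

- **Seating and locking:** The pliers were pushed on until the throat stopped hard at about 24 N. They snapped over centre and stayed locked when I let go.
- **Turning:** The spindle turned clockwise from about 38° to −4.5°, roughly 0.74 rad. Torque about it rose from a 0.12 N m baseline to 0.85 N m, about 0.7 N m over the running torque. On the last small step it fell back to 0.71 N m, probably a slip in the jaws or pads.
- **Release:** I pinched the lever, eased the handle about 10 mm outward rather than 15 mm, and the pliers sprang open. I gripped the fixed handle and drew them about 45 mm straight back. The last pictures show them lying open and clear of the spindle. The nearby things look unmoved and the gripper is touching nothing.

**What was unclear or disagreed:**
- **Stop contact:** The torque rise at the stop was soft, about 0.1 N m per degree. I take that as the jaws flexing. When let go, the pliers sprang back to the spindle while the spindle stayed put.
- **Torque during the pinch:** One reading was 1.95 N m about the spindle, about 1.8 N m over the running torque and close to the 2 N m wrenching limit. I take most of it to be the opening spring pushing on the gripper.
- **Final spindle angle:** Readings scatter from −3° to −6°, so backing off by up to about 1° can't be ruled out.
- **Finger length:** The fingertips really end about 20 mm short of the reported TCP. My first grasp closed on air above the handle, and I corrected for it after that.

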